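# Pick the split retaining ring out of a bearing housing

## Robot

A 6-joint arm with a two-finger parallel gripper is mounted at the origin on the work surface. World frame = base frame: x ahead of the robot, y to its left, z up, the work surface at z = 0. Lengths are in mm, angles in rad, forces in N, time in s.
With the tool pointing down it reaches from about 400 to 925 mm from the base axis. Payload 12.5 kg.
Tool frame: the origin (TCP) lies at the very end of the fingers, on their centre line; the grasp point (between the pads) lies 19 mm behind it; z points along the fingers, y is the direction in which the jaws open and shut (so a half turn about z gives the same grasp; the last joint's range is limited). The gripper opens to 95 mm and grips with 3 to 60 N. Pads are 20 mm wide; open, the fingers measure 119 mm over their backs; the gripper's body (75 mm by 180 mm) begins 59 mm behind the grasp point.
Start: joints at [1.092, 0.491, 1.559, -0, 1.092, -0.106], TCP at [227.625, 582.094, 214.661] pointing down, gripper open.
Joint ranges: [-3.1, 3.1], [-0.84, 2.19], [0.05, 2.79], [-1.13, 4.28], [0.06, 2.93], [-2.69, 2.69]. Speed limits (rad/s): [2.22, 2.22, 2.79, 3.14, 3.14, 3.14].

## Interface

Orientations are given as [roll, pitch, yaw] about the fixed x, y, z axes, in that order (R = Rz(yaw) Ry(pitch) Rx(roll)).
In Python, from cell import env gives the robot as it stands.
- The arm moves only by the shell command python3 -m pendant 'ROWS'. ROWS is JSON, a list that holds one entry, the list of rows, each a list of 5 numbers: the opening, from 0 (shut) to 1 (fully open), then the shift along the tool's x, y, z in m, then the turn about the tool's z in rad. A call has exactly 8 rows; each row is the pose to reach, as a shift and turn from the pose commanded when the call began, along the tool's axes at that moment; what a row does not reach only later rows make up. A row lasts 1/10 s, in which the tool goes at most 50 mm and 8.59 degrees, less where a joint would pass 70% of its speed; a pose out of reach is approached as far as the arm can. A call with a gripper value outside its range is refused whole. The fingers move at their own pace and stop on an object; the grip force is fixed at half the most. Time passes only in rows, so rows that repeat a pose let the fingers close, or fill a call up. It gives the time, the measured TCP pose, the force and the opening at its end, in the units of the state.
- env.state(): the state, without advancing time (a new reading comes with each control period).
- env.read_camera(name): name is "scene" or "side" or "wrist"; returns a dict with "image" (480x640x3 uint8, blue, green, red), "range_z" (480x640 float32, mm along the optical axis (not along the pixel's ray), 0 where there is no reading), "fx", "fy", "cx", "cy" (pixels), "rvec" (rotation vector, rad) and "tvec" (3), from world to camera coordinates, as OpenCV has them; the wrist camera has in their place "tool_from_camera" (4x4, takes a point from camera to tool coordinates, whose origin is the TCP and whose axes are the flange's). Camera axes: x right, y down, z forward; pixel columns grow to the right and rows downward; lengths in mm; the calibration is good to about 2 mm. A picture is of the moment at which its call begins: read the wrist's pose just before it.
- env.job_done(): hands the job in, once; it reports no verdict.
The state is a dict: "t": time; "joints": joint angles; "qvel": joint speeds; "tau": joint torques, N m; "eef_pos": TCP position; "tcp_rot": TCP orientation; "ft_force": force on the tool from outside, world axes, zero at the start; "moment": the same for the moment, N m; "opening": opening from 0.0 (shut) to 1.0 (fully open).
Only numpy, scipy, OpenCV 4.12 (cv2) and the standard library are available. Lean on these libraries where they do the work, as an engineer would, in place of code of your own. Each camera call takes 0.05 s, during which the arm holds its last target. There are 200 camera calls.

## Task

Take the hooked pick from the rack, work its foot through the pry slot under the end of the split retaining ring in the clamped bearing housing, and gently lift that ring end up out of its groove with the pick, not with the fingers; ring and housing must never take more than about 15 N from the pick. Then put the pick back upright and fully down in the hole it came from, and after that take the loosened ring out of the housing and put it in the steel parts tray. Leave everything else on the bench where it is.

Things in the scene. Friction and masses are not known exactly. Their poses are not given: they have to be found in the camera images.
- housing: Round metal bearing housing, fixed, face up in a red machine vise. Origin on its axis at the level of the pry slot's floor (98 to 102 mm over the bench), z up. A rim (inner radius 33, outer 46 mm, top 7.5 mm above the slot floor) surrounds the ring. The bore floor inside is flat at local z = 0. In the ring's gap stands a small key at local angle 148 deg (from +x towards +y).
- slot (a point): Pry slot: point on its floor, 48 mm from the housing's axis on local -x; axes as the housing. The slot is cut through the rim along local x at y = 0, 13 mm wide, open above and outwards; its flat floor (z = 0) runs on under the ring into the bore, and out to radius 49 mm. The pick's foot goes in here along local +x, sliding on this floor.
- groove (a point): Centre of the ring's groove, 5.5 mm above the slot floor; axes as the housing. Its ledge is 3 mm above the slot floor; its upper lip is 3 sprung round noses (6 mm thick, centre 9.8 mm above the floor, reaching in to radius 30.8 mm) at local angles 212, 331, 90 deg, in dark brackets on the rim, tops 14 mm above the floor. They yield outwards when the ring is pulled up.
- ring_center (a point): Centre of the split ring, half-way up its wire. Plain steel, stiff, round wire 5 mm thick, mean radius 30 mm (outside diameter 65), about 35 g. Local z is its axis. Gap between local angles 131 and 171 deg (from +x towards +y); its axes agree with the housing's within 5 deg. When one end is up, the far side may still lie under a nose and slips out with a pull of up to 15 N.
- ring_end (a point): Point in the flat-sided lug at the ring's end (12 mm along the ring, 6 mm radially, 5 mm high, as high as the wire), 30 mm from the ring's axis at its local angle 180 deg, over the slot, half-way up. Under it 3.0 mm are free above the slot floor for the pick's foot (2.4 mm). Lifting here takes 5 to 12 N in the first 2 to 6 mm, then the noses give way; lifted 12 mm or more it stays up on them.
- pick_grip (a point): Middle of the pick's black square grip, 14 x 14 mm, from 24 mm below to 22 mm above this point; upright, about 80 g, z up. Under the grip: a 28 mm square flange 4 mm thick, a 16 mm square shoulder 18 mm high, a 12 mm square step 4 mm high, then the steel blade: shank 4 x 5.5 mm, centred 5 mm to local -x, with a foot at the bottom (see foot_line).
- foot_line (a point): Point of the handle 84 mm below pick_grip: the nominal level of the foot's underside. The blade is clamped in the handle further in or out, so the true underside lies anywhere from 9 mm above to 9 mm below this point, not told: feel for it. Axes as pick_grip. The foot points to local +x, its tip 8 mm to +x of here, 11 mm beyond the shank; 2.4 mm thick, 6.4 mm wide, edges rounded.
- pick_hole (a point): Centre of the top mouth of the pick's hole in the wooden rack: 20 mm square, through a 22 mm board, top 75 mm above the bench, mouth chamfered 2 mm. Axes as the rack. In place, the pick's flange rests on the board, pick_grip is 28 mm above this point and the pick's x is along the rack's x within 3 deg. The rack's other hole, 60 mm along local -y, holds a round punch.
- tray: Dark steel parts tray, fixed, 180 (x) x 130 (y) x 28 mm high, walls and floor 4 mm. Origin: centre of its underside. A 30 mm spacer sleeve 16 mm high stands inside near local x = +62, y = +36 mm, and a 52 mm spare bearing lies near x = +55, y = -30; the half at local -x is free.
- punch: Round-handled straight punch in the rack's other hole; origin at its lower end, 56 mm below the board's top; its top 100 mm above the origin. Leave alone.
- spacer: Spacer sleeve in the tray, 30 mm diameter, 16 mm high; origin underneath. It may be nudged inside the tray.
- screwdriver: Screwdriver lying on the bench; leave alone.
- wrench: Wrench lying on the bench; leave alone.
- can: Can, 66 mm diameter, 100 mm high; origin underneath; leave alone.
- spare_bearing: Solid steel spare bearing, 52 mm diameter, 15 mm high, lying in the tray near local x = +55, y = -30 mm; origin underneath; leave it there.
- carton: Small cardboard carton 130 x 100 x 80 mm; origin underneath; leave alone.

How it is judged (in metres and radians):
On the way, in this order (a step that is already met when the one before it is completed fails the run):
1. the ring's end at the slot is lifted at least 6 mm out of its groove, carried by the pick and untouched by the fingers (z of ring_end in the frame of housing above 0.0115 m and contact force between pick and ring above 0.1 N and not (contact force between the fingers and ring above 0.1 N)), for 0.05 s.
2. the pick stands back in its rack hole, flange on the board (x of pick_grip in the frame of pick_hole between -0.006 and 0.006 m and y of pick_grip in the frame of pick_hole between -0.006 and 0.006 m and z of pick_grip in the frame of pick_hole between 0.02 and 0.034 m and angle between pick_grip's own z axis and vertical below 0.12 rad and not (contact force between the fingers and pick above 0.1 N)), for 0.2 s.
At the end, for the whole second after the job is handed in: The ring lies released and at rest in the tray (centre within 62 mm along and 42 mm across of the tray's middle, under 24 mm above its underside); the pick stands released in its own rack hole (within 6 mm of its axis, pick_grip 20 to 34 mm above the mouth, upright within 7 degrees) (x of pick_grip in the frame of pick_hole between -0.006 and 0.006 m and y of pick_grip in the frame of pick_hole between -0.006 and 0.006 m and z of pick_grip in the frame of pick_hole between 0.02 and 0.034 m and angle between pick_grip's own z axis and vertical below 0.12 rad and x of ring_center in the frame of tray between -0.062 and 0.062 m and y of ring_center in the frame of tray between -0.042 and 0.042 m and z of ring_center in the frame of tray between 0 and 0.024 m and linear speed of each of ring, pick below 0.02 m/s and not (contact force between the fingers and ring above 0.1 N)); the robot touches nothing.
It fails at once if the pick presses on the ring with more than 20 N (contact force between pick and ring above 20 N).
It fails at once if the pick presses on the housing with more than 20 N (contact force between pick and housing above 20 N).
It fails at once if the fingers touch the ring before its end has been lifted out of the groove (z of each of ring_end, ring_center in the frame of housing below 0.0085 m and distance between ring_center and housing below 0.02 m and contact force between the fingers and ring above 0.3 N).
It fails at once if something else on the bench is moved by more than 25 mm (distance of any of punch, screwdriver, wrench, can, spare_bearing, carton from where it was at the start of the episode above 0.025 m).
It also fails if it takes over 64 s, if anything falls off the work surface, if the arm or the gripper's body presses on something with over 40 N, if the wrist force passes 120 N, or if a joint passes its speed limit or range.

## Working session

There is one attempt and no reset: what is moved stays moved. The work goes in short steps, Python scripts to look and compute and a shell command to move; the robot and the scene stay as the last step left them, time stands still between calls to the robot, and variables do not carry over. Pictures are saved under pics/ and viewed, about 8 in all and at most 12, crops included, and the job is handed in when it is done.

```bash
ls; mkdir -p pics; cat > h.py <<'E'
import numpy as np, cv2
from cell import env
def load(n):
    d=env.read_camera(n); return d
def cloud(d,st=None):
    z=d["range_z"].astype(float); v,u=np.mgrid[0:480,0:640]
    P=np.stack([(u-d["cx"])/d["fx"]*z,(v-d["cy"])/d["fy"]*z,z],-1)
    if "rvec" in d:
        R=cv2.Rodrigues(np.array(d["rvec"],float))[0]; W=(P-np.array(d["tvec"]).ravel())@R
    else:
        T=np.array(d["tool_from_camera"]); P=P@T[:3,:3].T+T[:3,3]
        from scipy.spatial.transform import Rotation as Ro
        W=P@Ro.from_euler("xyz",st["tcp_rot"]).as_matrix().T+np.array(st["eef_pos"])
    W[z==0]=np.nan
    return W
E
python3 - <<'E'
from h import *
s=env.state(); print(s)
for n in("scene","side","wrist"):
    d=load(n); np.save(n+".npy",d,allow_pickle=True); cv2.imwrite(f"pics/{n}0.png",d["image"])
E
```

```text
pics
{'t': 0.0, 'joints': array([ 1.09236193e+00,  4.91589460e-01,  1.55946024e+00, -1.16743694e-07,
        1.09168853e+00, -1.05570679e-01]), 'qvel': array([-0.00155928, -0.00116844,  0.00086316,  0.00046956, -0.00079083,
       -0.00119847]), 'tau': array([ 1.43276138e-03, -6.12659454e+01, -2.58178872e+01,  6.92862435e-02,
        4.82371054e-02, -1.03144980e-04]), 'eef_pos': array([227.5254165 , 581.85049534, 214.03945392]), 'tcp_rot': array([-3.14045344e+00, -1.20612491e-04,  2.76872892e+00]), 'ft_force': array([ 0.88178215, -0.29639786,  0.29088866]), 'moment': array([0.02811582, 0.02625836, 0.02025594]), 'opening': 0.9988694818494407}
```

View pics/scene0.png

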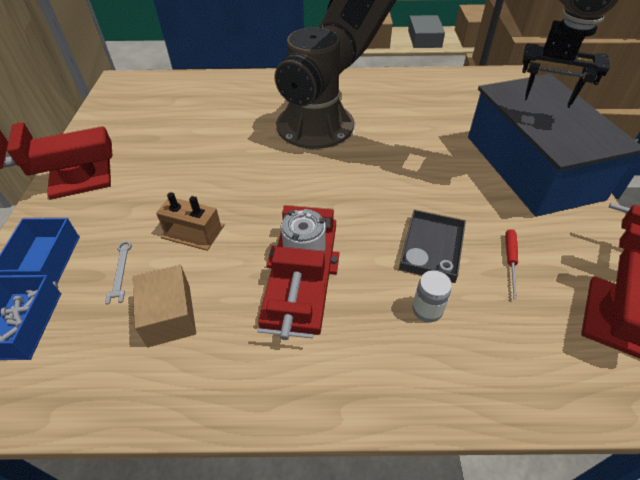

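View pics/side0.png

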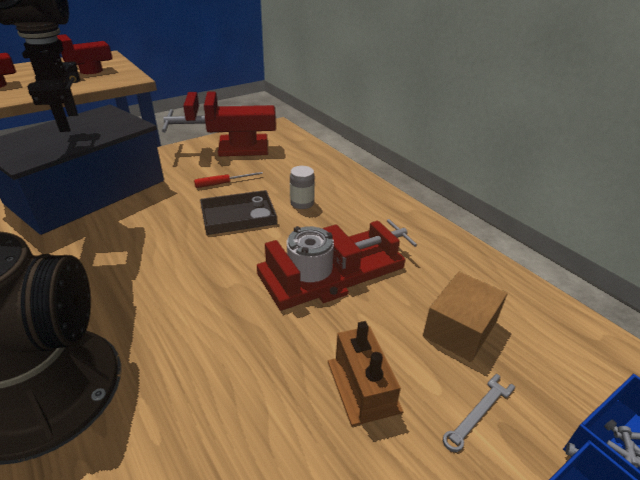

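The scene picture shows the rack with its two handles around (172,200) and (196,207), the housing in the vise at (303,228), and the tray at (433,243). The side picture shows the same layout, with the rack handles at (362,335) and (375,366) and the housing at (311,245).

```bash
python3 - <<'E'
from h import *
np.set_printoptions(precision=1,suppress=True)
for n in("scene","side"):
    d=np.load(n+".npy",allow_pickle=True).item(); W=cloud(d); img=d["image"]
    print(n,d["fx"])
    # regions by world extents
    pts=dict(scene=[(172,200),(196,207),(303,228),(433,243)],side=[(362,335),(375,366),(311,245),(240,213)])[n]
    for u,v in pts: print((u,v),W[v,u])
    # housing: height band ~105-108 rim
    F=W.reshape(-1,3); F=F[~np.isnan(F[:,0])]
    c=W[pts[2][1],pts[2][0]]
    for lo,hi in((97,101),(103,110),(110,120)):
        m=(abs(F[:,2]-(lo+hi)/2)<(hi-lo)/2)&(np.hypot(*(F[:,:2]-c[:2]).T)<70); Q=F[m]
        if len(Q): print('h',lo,hi,len(Q),Q.mean(0),Q.min(0),Q.max(0))
    for i in(0,1):
        c=W[pts[i][1],pts[i][0]]
        m=(F[:,2]>95)&(np.hypot(*(F[:,:2]-c[:2]).T)<25); Q=F[m]; print('handle',len(Q),Q.mean(0),Q.min(0),Q.max(0))
    m=(abs(F[:,2]-75)<3)&(np.hypot(*(F[:,:2]-c[:2]).T)<120); Q=F[m][:,:2]; print('rack top',len(Q),cv2.minAreaRect(Q.astype(np.float32)))
    c=W[pts[3][1],pts[3][0]]
    m=(abs(F[:,2]-28)<3)&(np.hypot(*(F[:,:2]-c[:2]).T)<150); Q=F[m][:,:2]; print('tray rim',len(Q),cv2.minAreaRect(Q.astype(np.float32)))
E
```

```text
scene 443.78395600519343
(172, 200) [ 454.  -328.4  107.7]
(196, 207) [ 472.8 -270.1  102.2]
(303, 228) [544.6 -20.9 103.7]
(433, 243) [507.4 289.1   4.7]
h 97 101 143 [547.4 -22.4  99.8] [491.7 -70.4  97.1] [585.5  25.4 101. ]
h 103 110 623 [539.8 -21.4 107.4] [487.9 -67.7 103. ] [585.2  25.5 110. ]
h 110 120 208 [538.8 -22.3 112.6] [494.1 -67.  110. ] [580.9  23.4 118.4]
handle 93 [ 449.7 -330.   111.3] [ 437.6 -339.8   95.1] [ 455.8 -322.6  122.1]
handle 106 [ 468.9 -273.6  114.4] [ 458.2 -283.5   95.3] [ 474.7 -266.8  128.1]
rack top 693 ((455.7625427246094, -303.4651794433594), (131.98464965820312, 63.231658935546875), 71.23444366455078)
tray rim 411 ((518.0606079101562, 284.9263610839844), (130.04762268066406, 183.54307556152344), 71.90252685546875)
side 449.2732116030873
(362, 335) [ 462.7 -280.   107.1]
(375, 366) [ 441.  -337.4  105.5]
(311, 245) [531.  -33.8 103.6]
(240, 213) [525.8 288.    4.5]
h 97 101 102 [519.9 -41.6  99.5] [488.  -72.6  97. ] [568.2  10.  101. ]
h 103 110 592 [534.8 -26.1 107.4] [489.1 -71.2 103. ] [582.   25.2 110. ]
h 110 120 274 [536.6 -22.9 112.1] [492.3 -69.6 110. ] [581.7  24.3 118.9]
handle 196 [ 464.7 -277.7  115.1] [ 458.3 -284.2   95.2] [ 474.7 -266.7  128.1]
handle 204 [ 444.5 -334.7  112.3] [ 437.9 -341.1   95.4] [ 456.3 -323.5  122.3]
rack top 1762 ((457.76275634765625, -303.7502746582031), (131.31005859375, 61.88456344604492), 70.6570053100586)
tray rim 385 ((549.75146484375, 274.54150390625), (136.1837158203125, 244.6612548828125), 71.9866943359375)
```

```bash
cat >> h.py <<'E'
from scipy.spatial.transform import Rotation as Ro
def plan(x,y,z,yaw):
    s=env.state(); R=Ro.from_euler("xyz",s["tcp_rot"]).as_matrix(); e=np.array(s["eef_pos"])
    sh=R.T@(np.array([x,y,z])-e)/1000
    dy=(yaw-s["tcp_rot"][2]+np.pi)%(2*np.pi)-np.pi
    print("t %.2f"%s["t"],"eef",e.round(1),"rpy",s["tcp_rot"].round(4),"F",s["ft_force"].round(2),"op %.3f"%s["opening"])
    print("shift",sh.round(4),"turn %.4f"%(-dy),"n>=",int(np.ceil(max(np.linalg.norm(sh)/.05,abs(dy)/.1499))))
E
python3 - <<'E'
from h import *
d=np.load("wrist.npy",allow_pickle=True).item(); print(d["tool_from_camera"],d["fx"])
plan(480,-22,290,1.5708)
E
```

```text
[[-2.76048001e-04 -9.71935526e-01 -2.35247225e-01  6.60571535e+01]
 [ 9.99999935e-01 -3.23028870e-04  1.61171940e-04  1.55207737e-01]
 [-2.32640379e-04 -2.35247165e-01  9.71935552e-01 -1.71924425e+02]
 [ 0.00000000e+00  0.00000000e+00  0.00000000e+00  1.00000000e+00]] 337.09168284589896
t 0.15 eef [227.5 581.9 214.2] rpy [-3.1408e+00 -1.0000e-04  2.7688e+00] F [-0.43  0.56 -1.07] op 0.997
shift [-0.4551 -0.4706 -0.0755] turn 1.1980 n>= 14
```

```bash
python3 -m pendant '[[[1,-0.030,-0.026,0,0.08],[1,-0.065,-0.057,0,0.16],[1,-0.1,-0.087,0,0.25],[1,-0.135,-0.117,0,0.33],[1,-0.17,-0.148,0,0.41],[1,-0.205,-0.178,0,0.5],[1,-0.235,-0.205,0,0.57],[1,-0.265,-0.23,0,0.65]]]'
python3 -c "
from h import *
plan(537,-10,210,1.5708)"
```

```text
t: 0.95
eef_pos: [391.1, 269.6, 214.7]
tcp_rot: [-3.142, -0.0, 2.116]
ft_force: [0.7, 0.5, -0.2]
opening: 1.003
t 0.95 eef [391.1 269.6 214.7] rpy [-3.1416 -0.      2.1156] F [ 0.72  0.5  -0.18] op 1.003
shift [-0.3148 -0.0201  0.0047] turn 0.5448 n>= 7
```

```bash
python3 -m pendant '[[[1,-0.045,-0.003,0.002,0.08],[1,-0.09,-0.006,0.004,0.16],[1,-0.135,-0.009,0.004,0.24],[1,-0.18,-0.012,0.004,0.32],[1,-0.225,-0.015,0.004,0.4],[1,-0.27,-0.018,0.004,0.48],[1,-0.315,-0.02,0.004,0.545],[1,-0.315,-0.02,0.004,0.545]]]'
python3 - <<'E'
from h import *
s=env.state(); d=env.read_camera("wrist"); np.save("w1.npy",(d,s),allow_pickle=True)
plan(467,-275,210,1.235)
W=cloud(d,s); 
# top-down ortho rendering via nearest splat around (537,-22), 0.25mm/px -> 480px =120mm
I=d["image"]; cv2.imwrite("pics/w1.png",I)
v,u=np.where((abs(W[...,0]-537)<60)&(abs(W[...,1]+22)<60)&(W[...,2]>60)); print(u.min(),u.max(),v.min(),v.max())
u0,u1,v0,v1=u.min(),u.max(),v.min(),v.max()
c=cv2.resize(I[v0:v1,u0:u1],None,fx=4,fy=4,interpolation=cv2.INTER_CUBIC); k=min(1,800/c.shape[1],600/c.shape[0]); c=cv2.resize(c,None,fx=k,fy=k); cv2.imwrite("pics/w1c.png",c); print(u0,v0,4*k,c.shape)
E
```

```text
t: 1.75
eef_pos: [539.6, -11.9, 210.2]
tcp_rot: [3.141, 0.001, 1.568]
ft_force: [-0.5, 0.2, 0.2]
opening: 0.998
t 1.80 eef [538.3 -10.  210.1] rpy [-3.1410e+00 -1.0000e-04  1.5702e+00] F [ 0.21 -0.19 -0.6 ] op 1.001
shift [-2.651e-01 -7.110e-02  1.000e-04] turn 0.3352 n>= 6
0 639 173 479
0 173 1.2519561815336464 (383, 800, 3)
```

View pics/w1c.png

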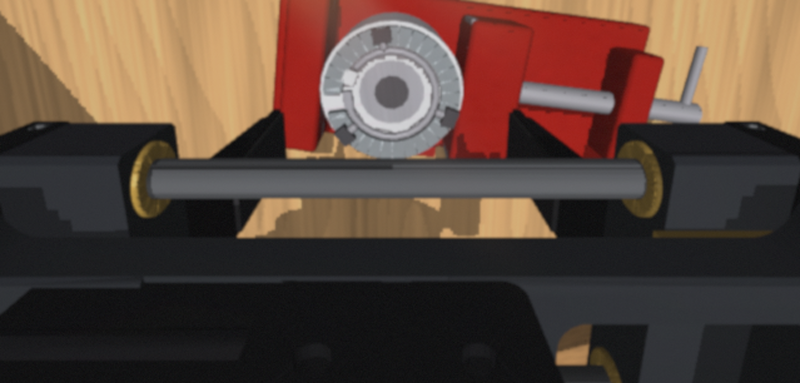

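The crop is shown with image right as world +x and image up as world +y. The housing centre is at crop (391,93). The three dark brackets are at (381,35), (450,118) and (345,135), the bright slot is at the left (332,103), and the key or gap is at (350,77). That puts the housing yaw at roughly +8 to 10 degrees.

```bash
cat > fit.py <<'E'
from h import *
from scipy.optimize import least_squares
np.set_printoptions(precision=2,suppress=True)
def housing(d,s=None,tag=""):
    W=cloud(d,s); F=W.reshape(-1,3); g=d["image"].reshape(-1,3).max(1).astype(float)
    ok=~np.isnan(F[:,0])&(abs(F[:,0]-537)<60)&(abs(F[:,1]+22)<60); F=F[ok]; g=g[ok]
    top=F[(F[:,2]>104)&(F[:,2]<120)]
    # outer circle fit: farthest rim points by angle
    c=np.array([537.,-22.])
    for _ in range(6):
        a=np.degrees(np.arctan2(top[:,1]-c[1],top[:,0]-c[0])); r=np.hypot(*(top[:,:2]-c).T)
        m=(r<49)
        P=[]
        for k in range(-180,180,8):
            q=m&(a>=k)&(a<k+8)
            if q.sum()>3: P.append(top[q][np.argsort(r[q])[-2:],:2].mean(0))
        P=np.array(P); f=least_squares(lambda p:np.hypot(P[:,0]-p[0],P[:,1]-p[1])-p[2],[*c,46],loss="soft_l1"); c=f.x[:2]
    a=np.degrees(np.arctan2(F[:,1]-c[1],F[:,0]-c[0])); r=np.hypot(*(F[:,:2]-c).T)
    fl=F[(r<20)]; print(tag,"circle",f.x,"bore z med",np.median(fl[:,2]),"rim z",np.median(F[(r>36)&(r<44)][:,2]))
    dk=(r>32)&(r<47)&(F[:,2]>108.8)&(g<95)
    print(" dark n",dk.sum(),"hist",[(k,int(((a[dk]>=k)&(a[dk]<k+10)).sum())) for k in range(-180,180,10) if ((a[dk]>=k)&(a[dk]<k+10)).sum()>0])
    z=np.array([a[dk]]).ravel(); 
    # best yaw by matching mod: brackets 90,212,331
    for A in (90,212,331):
        dd=(z-A+180)%360-180; m=abs(dd)<28
        if m.sum(): print("  bracket",A,m.sum(),"off",dd[m].mean(), "r",r[dk][m].mean())
    sl=(r>35)&(r<45)&(F[:,2]<104)&(abs((a-180+180)%360-180)<40)
    if sl.sum(): print(" slot n",sl.sum(),"angle",((a[sl])%360).mean(),"lat",((a[sl]%360)-180).min(),((a[sl]%360)-180).max(),"z",np.median(F[sl,2]))
    return c
if __name__=="__main__":
    d,s=np.load("w1.npy",allow_pickle=True); housing(d,s,"wrist")
    for n in("scene","side"): housing(np.load(n+".npy",allow_pickle=True).item(),None,n)
E
python3 fit.py
```

```text
wrist circle [536.3  -22.45  46.35] bore z med 103.165911937674 rim z 330.3850729473588
 dark n 31088 hist [(-180, 3), (-150, 79), (-140, 73), (-110, 1), (-30, 80), (-20, 318), (30, 33), (40, 1559), (50, 2939), (60, 3474), (70, 3207), (80, 3104), (90, 3038), (100, 3206), (110, 3836), (120, 4635), (130, 588), (150, 5), (160, 431), (170, 479)]
  bracket 90 18397 off 0.11068100798058658 r 38.47038252538709
  bracket 212 152 off 7.64543750397472 r 41.11734670303508
  bracket 331 398 off 11.65131249924562 r 43.33478671760123
 slot n 146 angle 190.9087360632576 lat 2.308188143069117 20.86167412009138 z 102.74590317136034
scene circle [536.25 -21.79  45.71] bore z med 102.27551179688913 rim z 109.51037924838863
 dark n 60 hist [(-150, 5), (-140, 13), (-40, 1), (-30, 9), (-20, 12), (90, 18), (100, 2)]
  bracket 90 20 off 4.950947536741327 r 42.092671116881434
  bracket 212 18 off 11.434009693056542 r 40.30902872745107
  bracket 331 22 off 9.571704667326083 r 43.37943757144274
 slot n 6 angle 186.7746492417522 lat 0.25092694685997685 15.553564780134309 z 102.35170788456679
side circle [536.39 -22.87  45.71] bore z med 102.42208829465432 rim z 109.75779943885541
 dark n 141 hist [(-170, 1), (-160, 4), (-150, 19), (-140, 21), (-130, 2), (-120, 3), (-110, 3), (-100, 2), (-80, 2), (-70, 2), (-60, 2), (-30, 26), (-20, 10), (-10, 2), (0, 1), (10, 1), (30, 1), (40, 1), (70, 1), (80, 3), (90, 13), (100, 15), (110, 2), (120, 1), (130, 1), (170, 2)]
  bracket 90 34 off 9.024926339140773 r 39.277336956810636
  bracket 212 47 off 7.555936819695723 r 42.18952825754742
  bracket 331 39 off 6.419241504549177 r 40.515374176902895
 slot n 33 angle 194.51463646418347 lat -5.0010179942315744 39.8668936724614 z 102.56397335776364
```

```bash
python3 -m pendant '[[[1,-0.04,-0.011,0,0.06],[1,-0.08,-0.022,0,0.12],[1,-0.12,-0.033,0,0.18],[1,-0.165,-0.044,0,0.24],[1,-0.21,-0.055,0,0.3],[1,-0.254,-0.067,0,0.335],[1,-0.254,-0.067,0,0.335],[1,-0.254,-0.067,0,0.335]]]'
python3 - <<'E'
from h import *
np.set_printoptions(precision=2,suppress=True)
d,s=np.load("w1.npy",allow_pickle=True); W=cloud(d,s); F=W.reshape(-1,3); g=d["image"].reshape(-1,3).max(1).astype(float)
c=np.array([536.3,-22.4]); r=np.hypot(*(F[:,:2]-c).T); a=np.degrees(np.arctan2(F[:,1]-c[1],F[:,0]-c[0]))
m=(r>33)&(r<46)&(F[:,2]>110)&(F[:,2]<120)&(g<95)
for A in(90,212,331):
    dd=(a[m]-A+180)%360-180; q=abs(dd)<28; print(A,q.sum(),dd[q].mean(),np.percentile(dd[q],[5,50,95]))
m=(r>35)&(r<45)&(F[:,2]<105)&(abs(a%360-190)<25); L=F[m][:,:2]-c
for y in np.radians([7,9,11]): 
    X=L@np.array([np.cos(y),np.sin(y)]); Y=L@np.array([-np.sin(y),np.cos(y)]); print(np.degrees(y),"slot lateral",np.percentile(Y,[2,50,98]))
s=env.state(); d=env.read_camera("wrist"); np.save("w2.npy",(d,s),allow_pickle=True)
print(s["eef_pos"],s["tcp_rot"],s["joints"])
W=cloud(d,s); F=W.reshape(-1,3); F=F[~np.isnan(F[:,0])]
e=np.array([467,-275.])
near=np.hypot(*(F[:,:2]-e).T)
def rect(Q): 
    return cv2.minAreaRect(Q[:,:2].astype(np.float32))
for nm,lo,hi,rr in(("griptop",119,131,14),("flange",74,85,25),):
    Q=F[(F[:,2]>lo)&(F[:,2]<hi)&(near<rr)]; print(nm,len(Q),Q.mean(0),np.median(Q[:,2]),rect(Q))
p=np.hypot(*(F[:,:2]-[446,-332]).T); Q=F[(F[:,2]>113)&(F[:,2]<126)&(p<16)]; print("punch top",len(Q),Q.mean(0) if len(Q) else 0)
Q=F[(F[:,2]>72)&(F[:,2]<79)&(near<110)]; print("board",len(Q),np.median(Q[:,2]),rect(Q))
cv2.imwrite("pics/w2.png",d["image"][150:420])
E
```

```text
t: 2.6
eef_pos: [471.0, -261.7, 210.4]
tcp_rot: [-3.141, -0.001, 1.238]
ft_force: [0.9, 0.1, -0.4]
opening: 1.004
90 1 3.0612710331891435 [3.06 3.06 3.06]
212 151 7.752977723686993 [ 0.63  7.65 15.65]
331 155 8.691250639237829 [ 0.79  8.7  16.21]
7.0 slot lateral [-8.3  -2.81  2.99]
9.0 slot lateral [-6.93 -1.46  4.38]
11.0 slot lateral [-5.55 -0.02  5.71]
[ 471.03 -261.73  210.41] [-3.14 -0.    1.24] [-0.63  0.37  1.77  0.    0.99 -0.3 ]
griptop 328 [ 466.76 -275.21  126.25] 126.67056782359026 ((466.5491027832031, -276.2693176269531), (14.356462478637695, 13.677142143249512), 72.04681396484375)
flange 1678 [ 468.26 -271.33   78.25] 77.40931117951301 ((467.50433349609375, -273.945068359375), (47.60041046142578, 49.61125183105469), 69.3101577758789)
punch top 19 [ 444.57 -339.82  120.55]
board 4929 76.91058242354524 ((456.5687561035156, -304.8701171875), (130.86737060546875, 60.163368225097656), 71.03575134277344)
```

View pics/w2.png

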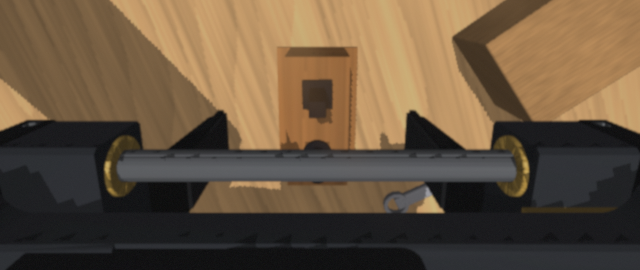

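The picture shows the pick's square head at (317,97) in the crop and the punch under the bar at (318,150). That matches the depth fit, which gives the pick at about (466.6,-275.6) with heading -18.8 deg. I'll grasp it now with the jaws along the pick's x.

```bash
python3 -m pendant '[[[0.5,-0.008,0,0.01,-0.005],[0.45,-0.0146,0.0004,0.03,-0.005],[0.4,-0.0146,0.0004,0.055,-0.005],[0.4,-0.0146,0.0004,0.08,-0.005],[0.4,-0.0146,0.0004,0.105,-0.005],[0.4,-0.0146,0.0004,0.12,-0.005],[0.4,-0.0146,0.0004,0.125,-0.005],[0.4,-0.0146,0.0004,0.125,-0.005]]]'
python3 -c "
from h import *
plan(466.6,-275.6,85,1.2427)"
```

```text
t: 3.45
eef_pos: [467.1, -275.2, 84.9]
tcp_rot: [-3.14, -0.001, 1.245]
ft_force: [0.3, -0.6, 0.8]
opening: 0.415
t 3.45 eef [ 467.1 -275.2   84.9] rpy [-3.1403e+00 -6.0000e-04  1.2453e+00] F [ 0.27 -0.57  0.77] op 0.415
shift [-0.0005 -0.0003 -0.0001] turn 0.0026 n>= 1
```

```bash
python3 -m pendant '[[[0,-0.0005,-0.0003,0,0.002],[0,-0.0005,-0.0003,0,0.002],[0,-0.0005,-0.0003,0,0.002],[0,-0.0005,-0.0003,0,0.002],[0,-0.0005,-0.0003,0,0.002],[0,-0.0005,-0.0003,-0.003,0.002],[0,-0.0005,-0.0003,-0.01,0.002],[0,-0.0005,-0.0003,-0.02,0.002]]]'
python3 -m pendant '[[[0,0,0,-0.02,0],[0,0,0,-0.045,0],[0,0,0,-0.07,0],[0,0,0,-0.095,0],[0,0,0,-0.115,0],[0,0,0,-0.12,0],[0,0,0,-0.12,0],[0,0,0,-0.12,0]]]'
python3 - <<'E'
from h import *
import numpy as np
s=env.state(); plan(490,-29,235,1.7226); print(s["moment"])
E
```

```text
t: 4.25
eef_pos: [466.4, -276.3, 105.9]
tcp_rot: [-3.141, -0.0, 1.242]
ft_force: [-0.4, 0.4, -0.2]
opening: 0.146
t: 5.05
eef_pos: [466.3, -276.2, 224.8]
tcp_rot: [-3.14, -0.0, 1.242]
ft_force: [-0.2, 0.1, -1.0]
opening: 0.142
t 5.05 eef [ 466.3 -276.2  224.8] rpy [-3.1405e+00 -5.0000e-04  1.2418e+00] F [-0.2   0.06 -1.02] op 0.142
shift [ 0.2416 -0.0574 -0.01  ] turn -0.4808 n>= 5
[-0.05911124  0.09948011  0.02061996]
```

```bash
python3 -m pendant '[[[0,0.03,-0.007,0,-0.07],[0,0.07,-0.016,0,-0.15],[0,0.11,-0.025,0,-0.23],[0,0.15,-0.034,0,-0.31],[0,0.19,-0.043,0.004,-0.39],[0,0.225,-0.05,0.008,-0.45],[0,0.2427,-0.0543,0.01,-0.481],[0,0.2427,-0.0543,0.01,-0.481]]]'
python3 - <<'E'
from h import *
np.set_printoptions(precision=1,suppress=True)
for n in("side","scene","wrist"):
    s=env.state(); d=env.read_camera(n); np.save("p_"+n+".npy",(d,s),allow_pickle=True)
    W=cloud(d,s if n=="wrist" else None); e=s["eef_pos"]; F=W.reshape(-1,3)
    y=np.radians(8.7); L=F-np.array([e[0],e[1],e[2]]); X=L[:,0]*np.cos(y)+L[:,1]*np.sin(y); Y=-L[:,0]*np.sin(y)+L[:,1]*np.cos(y)
    print(n,e,s["tcp_rot"])
    for lo in range(-90,6,4):
        m=(abs(X)<18)&(abs(Y)<16)&(L[:,2]>=lo)&(L[:,2]<lo+4)&(F[:,2]>125)
        if m.sum(): print(lo,m.sum(),"X",X[m].min(),X[m].mean(),X[m].max(),"Y",Y[m].min(),Y[m].max(),"zmin",L[m,2].min())
    if n!="wrist":
        R=cv2.Rodrigues(np.array(d["rvec"],float))[0]
        uv=cv2.projectPoints(np.array([[493.,-29,150]]),np.array(d["rvec"],float),np.array(d["tvec"],float),np.array([[d["fx"],0,d["cx"]],[0,d["fy"],d["cy"]],[0,0,1.]]),None)[0].ravel().astype(int)
        I=d["image"][max(0,uv[1]-60):uv[1]+70,max(0,uv[0]-60):uv[0]+70]; print("uv",uv)
    else: I=d["image"][190:320,255:385]
    cv2.imwrite("pics/p_%s.png"%n,cv2.resize(I,(390,390),interpolation=cv2.INTER_CUBIC))
a=[cv2.imread("pics/p_%s.png"%n) for n in("side","wrist")]
cv2.imwrite("pics/p.png",np.hstack(a))
E
```

```text
t: 5.85
eef_pos: [493.1, -27.2, 214.4]
tcp_rot: [-3.139, -0.001, 1.726]
ft_force: [-0.0, -0.5, -1.7]
opening: 0.15
side [493.1 -27.2 214.4] [-3.1 -0.   1.7]
-66 5 X -5.432061106875787 1.9343726931430727 8.518006617385574 Y -0.620453594682707 5.178300503170371 zmin -63.140805191755135
-62 11 X -5.830689167493721 0.26750072329630226 6.261207602478056 Y -4.14667437559928 3.7223496217616314 zmin -61.95592334704915
-58 7 X -6.279574184722287 -4.348712990996169 -1.2808529817345993 Y -1.1239193377993917 3.0453680883159184 zmin -57.9564786191313
-54 7 X -6.892121721282154 -5.278660835591738 -3.162933045985922 Y -2.934766495307544 3.325389921659343 zmin -53.56214216329013
-50 8 X -6.887856538770012 -4.395355654048339 -1.6707591972542568 Y -3.32601596300692 4.618322071586485 zmin -49.43880350601279
-46 6 X -6.281736590497915 -4.869390015004229 -2.067267899705586 Y -2.1294039998950547 3.613514509934632 zmin -44.45134087403929
-42 6 X -6.452345342275561 -4.663397883497416 -1.6911504902742744 Y -3.2356151587441135 3.834692288282876 zmin -41.000148944887485
-38 6 X -6.79224494938392 -4.86270988208
[... 4131 characters left out ...]
684259672 3.2346683136656993 zmin -53.96902178129926
-50 6 X -6.526898488015928 -4.826017418226768 -3.126648017277917 Y 2.925121065844838 3.2078651349879483 zmin -48.82216655333187
-10 154 X -13.612272860521013 0.43283259626378334 13.5902234812315 Y 5.832182888479055 14.580737925824298 zmin -8.685346522888324
-6 534 X -13.574823546244694 -0.15600273933745715 13.555275824131874 Y 6.115570206032886 14.51769519577502 zmin -5.994109071672341
-2 62 X -6.683444295261158 0.2946131080263671 9.764296669019283 Y 6.706408868589095 11.431547922685272 zmin -1.9237823928552302
2 105 X -11.302731341108805 -0.3683772258086361 11.231578778715749 Y 6.7642678113630925 12.105882053033827 zmin 2.1310199073961655
```

View pics/p.png

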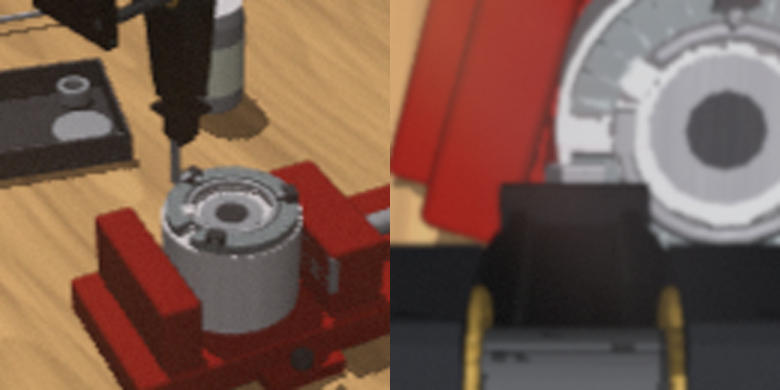

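The side crop shows the pick hanging just outside and above the rim at (175,165), clear of the housing. In the wrist crop the foot's tip is seen at (585,172), lined up with the bright slot at (590,140).

```bash
python3 - <<'E'
from h import *
np.set_printoptions(precision=2,suppress=True)
d,s=np.load("p_wrist.npy",allow_pickle=True); W=cloud(d,s); F=W.reshape(-1,3); e=s["eef_pos"]; print(e,s["tcp_rot"])
y=np.radians(8.8); L=F-e; X=L[:,0]*np.cos(y)+L[:,1]*np.sin(y); Y=-L[:,0]*np.sin(y)+L[:,1]*np.cos(y); Z=L[:,2]
P=lambda m:(m.sum(),np.percentile(Z[m],[5,25,50,75,95]))
print("flange",P((abs(X)<12)&(Y>8)&(Y<13)&(Z>-11)&(Z<0)))
f=(X>-2)&(X<7)&(abs(Y)<5)&(Z>-80)&(Z<-45); print("foot top",P(f),Y[f].max(),X[(abs(Y)<5)&(Z>-66)&(Z<-58)].max())
c=np.array([536.3,-22.4]); r=np.hypot(*(F[:,:2]-c).T); a=np.degrees(np.arctan2(F[:,1]-c[1],F[:,0]-c[0]))%360
print("rim",P((r>37)&(r<43)&(a>20)&(a<80)&(F[:,2]<125)),"bore",P((r<12)&(F[:,2]<125)&(F[:,2]>90)),"bore2",P((r>14)&(r<22)&(F[:,2]<125)))
print("slot",P((r>35)&(r<45)&(F[:,2]<106)&(abs(a-189)<12)))
from fit import housing; housing(d,s,"w")
plan(493.3,-29.2,193,1.7226)
E
```

```text
[493.43 -29.26 214.93] [-3.14 -0.    1.72]
flange (np.int64(349), array([-6.19, -5.71, -5.27, -4.73, -4.32]))
foot top (np.int64(77), array([-61.6 , -61.02, -60.58, -60.12, -59.47])) 3.4478356404145183 7.442238952294722
rim (np.int64(366), array([-105.91, -105.2 , -104.71, -104.27, -103.67])) bore (np.int64(588), array([-112.79, -112.1 , -111.67, -111.21, -110.54])) bore2 (np.int64(1172), array([-112.96, -112.29, -111.9 , -111.43, -110.79]))
slot (np.int64(164), array([-113.34, -112.59, -112.13, -111.58, -110.36]))
w circle [537.41 -17.19  42.64] bore z med 334.6011548111653 rim z 311.7304804665014
 dark n 22266 hist [(-180, 1034), (-170, 103), (-160, 130), (-150, 7), (-110, 9), (-100, 3), (-90, 3), (-80, 1), (-70, 6), (-60, 80), (-50, 503), (-40, 1235), (-30, 839), (-20, 117), (20, 5), (30, 456), (40, 1543), (50, 1784), (60, 2), (90, 37), (100, 82), (110, 22), (120, 519), (130, 1507), (140, 2714), (150, 6335), (160, 2583), (170, 607)]
  bracket 90 141 off 14.256893353077158 r 36.193811691559205
  bracket 212 977 off -22.276595581775215 r 41.255568024994275
  bracket 331 2772 off -4.450950974719019 r 37.49338249186266
 slot n 182 angle 189.11842663547068 lat -39.651911934033336 30.647004185663178 z 102.73638694562709
t 6.00 eef [493.5 -29.7 215.1] rpy [-3.14 -0.    1.72] F [-0.   -0.37 -1.15] op 0.148
shift [ 0.   -0.    0.02] turn -0.0007 n>= 1
```

```bash
python3 -m pendant '[[[0,0,0,0.008,0],[0,0,0,0.018,0],[0,0,0,0.027,0],[0,0,0,0.034,0],[0,0,0,0.039,0],[0,0,0,0.042,0],[0,0,0,0.043,0],[0,0,0,0.043,0]]]'
python3 -m pendant '[[[0,0,0,0.0005,0],[0,0,0,0.001,0],[0,0,0,0.0015,0],[0,0,0,0.002,0],[0,0,0,0.0025,0],[0,0,0,0.003,0],[0,0,0,0.003,0],[0,0,0,0.003,0]]]'
python3 -c "
from h import *
plan(493.3,-29.2,165.8,1.7226)"
```

```text
t: 6.8
eef_pos: [493.7, -29.2, 172.7]
tcp_rot: [3.141, -0.0, 1.723]
ft_force: [-0.2, 0.6, -0.9]
opening: 0.143
t: 7.6
eef_pos: [493.6, -29.2, 169.6]
tcp_rot: [3.142, -0.0, 1.723]
ft_force: [-0.1, 0.0, -0.5]
opening: 0.147
t 7.60 eef [493.6 -29.2 169.6] rpy [ 3.1416e+00 -1.0000e-04  1.7227e+00] F [-0.14  0.02 -0.48] op 0.147
shift [ 0.0001 -0.0003  0.0038] turn 0.0001 n>= 1
```

```bash
python3 -m pendant '[[[0,0,0,0.0003,0],[0,0,0,0.0006,0],[0,0,0,0.0009,0],[0,0,0,0.0012,0],[0,0,0,0.0015,0],[0,0,0,0.0015,0],[0,0,0,0.0015,0],[0,0,0,0.0015,0]]]'
```

```text
t: 8.4
eef_pos: [493.7, -29.2, 168.1]
tcp_rot: [3.142, -0.0, 1.723]
ft_force: [0.7, 0.3, 0.1]
opening: 0.146
```

```bash
python3 -m pendant '[[[0,0,0,0.0002,0],[0,0,0,0.0004,0],[0,0,0,0.0006,0],[0,0,0,0.0008,0],[0,0,0,0.0008,0],[0,0,0,0.0008,0],[0,0,0,0.0008,0],[0,0,0,0.0008,0]]]'
```

```text
t: 9.2
eef_pos: [493.7, -29.2, 167.3]
tcp_rot: [3.142, -0.0, 1.723]
ft_force: [0.2, 0.4, -1.3]
opening: 0.143
```

```bash
python3 -m pendant '[[[0,0,0,0.0002,0],[0,0,0,0.0004,0],[0,0,0,0.0006,0],[0,0,0,0.0008,0],[0,0,0,0.0008,0],[0,0,0,0.0008,0],[0,0,0,0.0008,0],[0,0,0,0.0008,0]]]'
```

```text
t: 10.0
eef_pos: [493.7, -29.2, 166.5]
tcp_rot: [3.141, -0.0, 1.723]
ft_force: [-0.1, -0.3, -1.0]
opening: 0.15
```

```bash
python3 -m pendant '[[[0,0,0,0.0001,0],[0,0,0,0.0002,0],[0,0,0,0.0003,0],[0,0,0,0.0004,0],[0,0,0,0.0005,0],[0,0,0,0.0005,0],[0,0,0,0.0005,0],[0,0,0,0.0005,0]]]'
```

```text
t: 10.8
eef_pos: [493.7, -29.2, 166.0]
tcp_rot: [3.142, -0.0, 1.723]
ft_force: [0.9, -0.2, 0.7]
opening: 0.146
```

```bash
python3 -m pendant '[[[0,0,0,0.0001,0],[0,0,0,0.0002,0],[0,0,0,0.0003,0],[0,0,0,0.0004,0],[0,0,0,0.0005,0],[0,0,0,0.0005,0],[0,0,0,0.0005,0],[0,0,0,0.0005,0]]]'
```

```text
t: 11.6
eef_pos: [493.7, -29.2, 165.5]
tcp_rot: [3.142, -0.0, 1.723]
ft_force: [-0.1, 0.5, -1.1]
opening: 0.144
```

```bash
python3 -m pendant '[[[0,0,0,0.0001,0],[0,0,0,0.0002,0],[0,0,0,0.0003,0],[0,0,0,0.0004,0],[0,0,0,0.0005,0],[0,0,0,0.0005,0],[0,0,0,0.0005,0],[0,0,0,0.0005,0]]]'
```

```text
t: 12.4
eef_pos: [493.7, -29.2, 165.3]
tcp_rot: [3.141, 0.0, 1.723]
ft_force: [-1.1, 0.6, 5.1]
opening: 0.144
```

```bash
python3 -m pendant '[[[0,0,0,-0.0002,0],[0,0,0,-0.0005,0],[0,0,0,-0.0005,0],[0,0,0.0006,-0.0005,0],[0,0,0.0013,-0.0005,0],[0,0,0.002,-0.0005,0],[0,0,0.002,-0.0005,0],[0,0,0.002,-0.0005,0]]]'
```

```text
t: 13.2
eef_pos: [495.7, -28.9, 165.5]
tcp_rot: [3.141, -0.0, 1.723]
ft_force: [0.2, 0.2, 0.5]
opening: 0.142
```

```bash
python3 -m pendant '[[[0,0,0.0003,0,0],[0,0,0.0006,0,0],[0,0,0.0009,0,0],[0,0,0.0012,0,0],[0,0,0.0015,0,0],[0,0,0.0015,0,0],[0,0,0.0015,0,0],[0,0,0.0015,0,0]]]'
```

```text
t: 14.0
eef_pos: [497.2, -28.7, 165.5]
tcp_rot: [3.141, -0.0, 1.723]
ft_force: [0.5, 0.7, 0.3]
opening: 0.146
```

```bash
python3 -m pendant '[[[0,0,0.0006,0,0],[0,0,0.0012,0,0],[0,0,0.0018,0,0],[0,0,0.0024,0,0],[0,0,0.003,0,0],[0,0,0.0035,0,0],[0,0,0.0035,0,0],[0,0,0.0035,0,0]]]'
```

```text
t: 14.8
eef_pos: [500.6, -28.1, 165.5]
tcp_rot: [3.141, -0.0, 1.723]
ft_force: [-0.2, -0.2, 0.1]
opening: 0.144
```

```bash
python3 -m pendant '[[[0,0,0,-0.0002,0],[0,0,0,-0.0004,0],[0,0,0,-0.0006,0],[0,0,0,-0.0008,0],[0,0,0,-0.001,0],[0,0,0,-0.001,0],[0,0,0,-0.001,0],[0,0,0,-0.001,0]]]'
```

```text
t: 15.6
eef_pos: [500.6, -28.1, 166.5]
tcp_rot: [3.142, -0.0, 1.723]
ft_force: [0.0, -0.6, -0.8]
opening: 0.148
```

```bash
python3 -m pendant '[[[0,0,0,-0.0002,0],[0,0,0,-0.0004,0],[0,0,0,-0.0006,0],[0,0,0,-0.0008,0],[0,0,0,-0.001,0],[0,0,0,-0.001,0],[0,0,0,-0.001,0],[0,0,0,-0.001,0]]]'
```

```text
t: 16.4
eef_pos: [500.6, -28.1, 167.5]
tcp_rot: [3.142, -0.0, 1.723]
ft_force: [0.4, 0.5, -1.3]
opening: 0.146
```

```bash
python3 -m pendant '[[[0,0,0,-0.0003,0],[0,0,0,-0.0006,0],[0,0,0,-0.0009,0],[0,0,0,-0.0012,0],[0,0,0,-0.0015,0],[0,0,0,-0.0015,0],[0,0,0,-0.0015,0],[0,0,0,-0.0015,0]]]'
python3 - <<'E'
from h import *
np.set_printoptions(precision=2,suppress=True)
F=[]
for n in("wrist","side"):
    s=env.state(); d=env.read_camera(n); np.save("q_"+n+".npy",(d,s),allow_pickle=True); F.append((s["ft_force"],s["moment"]))
    if n=="side": cv2.imwrite("pics/q_side.png",cv2.resize(d["image"][205:285,250:370],None,fx=4,fy=4,interpolation=cv2.INTER_CUBIC)); 
    else: cv2.imwrite("pics/q_wrist.png",cv2.resize(d["image"][170:280,250:410],(465,320),interpolation=cv2.INTER_CUBIC))
a,b=cv2.imread("pics/q_side.png")[:320,:330],cv2.imread("pics/q_wrist.png"); cv2.imwrite("pics/q.png",np.hstack([a,b])); print(F)
E
```

```text
t: 17.2
eef_pos: [500.6, -28.2, 169.1]
tcp_rot: [3.141, -0.0, 1.723]
ft_force: [0.2, 0.4, -3.0]
opening: 0.146
[(array([ 0.23,  0.4 , -3.05]), array([-0.07, -0.07,  0.02])), (array([-0.36, -0.2 , -1.88]), array([-0.04, -0.08, -0.01]))]
```

View pics/q.png

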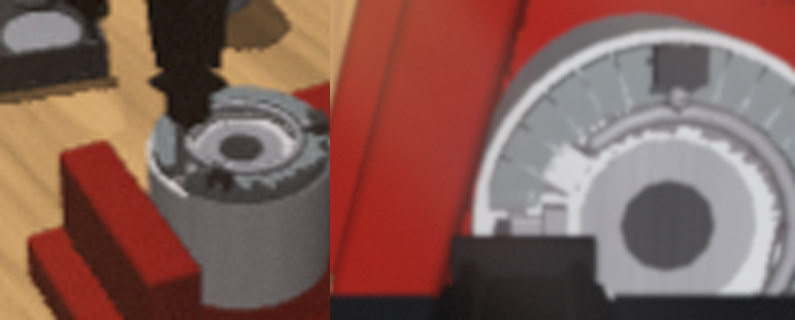

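The side crop shows the shank standing in the slot at (165,150). In the wrist crop the foot's tip reaches over to the lug at (550,215), and the force is starting to rise. I'll go on lifting slowly.

```bash
python3 -m pendant '[[[0,0,0,-0.0003,0],[0,0,0,-0.0006,0],[0,0,0,-0.0009,0],[0,0,0,-0.0012,0],[0,0,0,-0.0015,0],[0,0,0,-0.0015,0],[0,0,0,-0.0015,0],[0,0,0,-0.0015,0]]]'
```

```text
t: 18.1
eef_pos: [500.6, -28.1, 170.6]
tcp_rot: [3.142, -0.0, 1.723]
ft_force: [-0.3, -0.7, -2.7]
opening: 0.148
```

```bash
python3 -m pendant '[[[0,0,0,-0.0002,0],[0,0,0,-0.0004,0],[0,0,0,-0.0006,0],[0,0,0,-0.0008,0],[0,0,0,-0.001,0],[0,0,0,-0.001,0],[0,0,0,-0.001,0],[0,0,0,-0.001,0]]]'
```

```text
t: 18.9
eef_pos: [500.6, -28.1, 171.6]
tcp_rot: [3.142, -0.0, 1.723]
ft_force: [0.8, -0.8, -1.9]
opening: 0.144
```

```bash
python3 - <<'E'
from h import *
np.set_printoptions(precision=1,suppress=True)
s=env.state(); d=env.read_camera("wrist"); np.save("r_wrist.npy",(d,s),allow_pickle=True)
y=np.radians(8.7); c=np.array([536.3,-22.4])
for nm in("p_wrist","q_wrist","r_wrist"):
    d,s=np.load(nm+".npy",allow_pickle=True); W=cloud(d,s); F=W.reshape(-1,3)
    L=F[:,:2]-c; X=L@[np.cos(y),np.sin(y)]; Y=L@[-np.sin(y),np.cos(y)]
    z0=np.median(F[(np.hypot(X,Y)<12)&(abs(F[:,2]-103)<6),2])
    print(nm,s["eef_pos"],"floor",z0)
    for x in range(-50,-22,3):
        row=[]
        for yy in range(-6,13,3):
            m=(X>=x)&(X<x+3)&(Y>=yy)&(Y<yy+3)&(F[:,2]<z0+40)
            row.append("%6.1f"%(np.median(F[m,2])-z0) if m.sum() else "   -  ")
        print(x,"|"," ".join(row))
    r=np.hypot(X,Y); a=np.degrees(np.arctan2(Y,X))%360
    print("ring z by angle",[(A,round(float(np.median(F[m,2])-z0),1)) for A in range(0,360,20) for m in [(abs(a-A)<5)&(r>28.5)&(r<31)&(F[:,2]<z0+30)] if m.sum()>2])
cv2.imwrite("pics/r_wrist.png",cv2.resize(d["image"][170:280,250:410],(800,550),interpolation=cv2.INTER_CUBIC))
E
```

```text
p_wrist [493.4 -29.3 214.9] floor 103.25314552498656
-50 |   -0.5   -0.8   -0.9   -0.8   -0.2  -18.6  -19.7
-47 |   -0.4   -0.8   -0.6   -0.9   -0.7   -0.0   -0.6
-44 |   -0.6   -0.9   -0.2   -0.6    7.1    7.3    6.0
-41 |   -0.6   -0.5   -0.7   -0.3    7.3    6.8    6.9
-38 |   -0.6   -0.4   -0.5   -0.6    7.0    7.0    7.0
-35 |   -0.7   -0.4   -0.5   -0.2    7.1    6.9    7.1
-32 |    7.0    7.8    7.6    7.3    0.9    0.1    6.8
-29 |    7.5    7.6    7.9    7.0    0.2    6.2    7.1
-26 |   -0.5   -0.3   -0.8   -0.4   -0.5    7.1    6.9
-23 |   -0.1   -0.1    0.3   -0.5   -0.2   -0.6    5.3
ring z by angle [(0, 7.2), (20, 7.4), (40, 7.2), (60, 7.5), (80, 7.1), (100, 7.4), (120, 7.5), (140, 6.6), (160, 0.2), (180, 7.6), (200, 7.3), (220, 7.3), (240, 7.1), (260, 6.9), (280, 6.7), (300, 7.1), (320, 6.8), (340, 7.1)]
q_wrist [500.6 -28.2 169.1] floor 103.2983457386014
-50 |    -     -0.9   -0.9   -1.1   -1.1  -19.0  -18.7
-47 |    -     -0.5   -0.3   -0.7   -0.2   -0.3   -0.8
-44 |    -     -0.6    6.8   -0.2    6.9    7.1    6.7
-41 |    -      5.5    6.0   -0.2    7.3    6.7    6.
[... 548 characters left out ...]
 -1.1   -0.9   -1.0   -0.6  -10.0  -18.9  -18.1
-47 |   -0.4   -0.3   -0.5   -0.7   -0.7   -0.2   -0.9
-44 |    -     -0.4    8.7   -0.7    6.5    6.8    6.7
-41 |    -      7.2    7.8   -0.0    7.2    7.1    7.0
-38 |    -      7.6    7.3   -0.3    7.0    6.7    6.9
-35 |    -      7.6    7.3   -0.3    7.0    7.0    7.1
-32 |    -      -     12.4    9.7    0.1    0.0    6.7
-29 |    -      -     12.9   12.1    0.1    7.0    7.1
-26 |   -0.4   -0.5    0.5    0.2   -0.6    6.8    6.9
-23 |   -0.8   -0.5   -0.0   -0.3   -0.5   -0.5    6.0
ring z by angle [(0, 6.4), (20, 6.7), (40, 7.1), (60, 7.6), (80, 8.5), (100, 9.4), (120, 10.3), (140, 6.3), (160, 0.7), (180, 12.6), (320, -0.4), (340, 7.5)]
```

View pics/r_wrist.png

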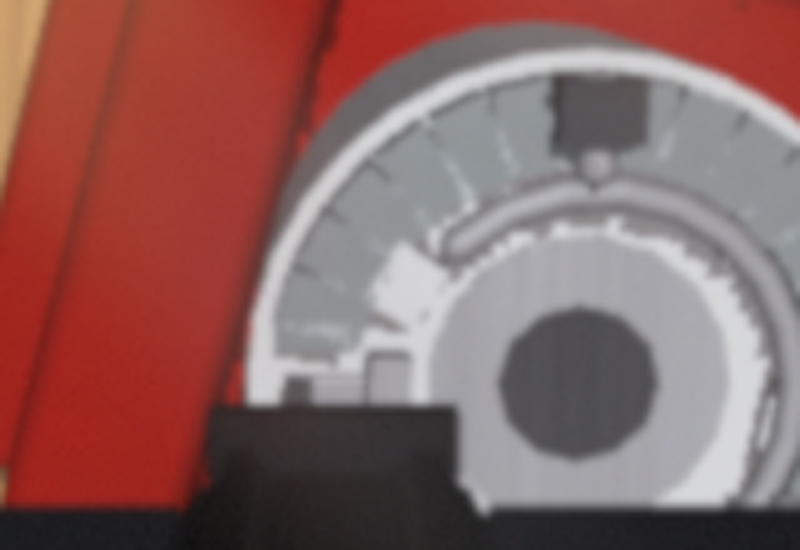

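The lug at crop (390,375) is riding on the foot. Its top is at 12.6 mm over the floor, up from 7.6 mm, so it has lifted 5 mm, and the forces are small. I'll keep lifting.

```bash
python3 -m pendant '[[[0,0,0,-0.0003,0],[0,0,0,-0.0006,0],[0,0,0,-0.0009,0],[0,0,0,-0.0012,0],[0,0,0,-0.0015,0],[0,0,0,-0.0015,0],[0,0,0,-0.0015,0],[0,0,0,-0.0015,0]]]'
```

```text
t: 19.75
eef_pos: [500.5, -28.1, 173.0]
tcp_rot: [-3.142, -0.0, 1.723]
ft_force: [0.1, -0.9, -2.4]
opening: 0.147
```

```bash
python3 -m pendant '[[[0,0,0,-0.0003,0],[0,0,0,-0.0006,0],[0,0,0,-0.0009,0],[0,0,0,-0.0012,0],[0,0,0,-0.0015,0],[0,0,0,-0.0015,0],[0,0,0,-0.0015,0],[0,0,0,-0.0015,0]]]'
```

```text
t: 20.55
eef_pos: [500.6, -28.1, 174.5]
tcp_rot: [3.141, -0.0, 1.723]
ft_force: [-0.6, -0.5, -1.6]
opening: 0.147
```

```bash
python3 -m pendant '[[[0,0,0,-0.0004,0],[0,0,0,-0.0008,0],[0,0,0,-0.0012,0],[0,0,0,-0.0016,0],[0,0,0,-0.002,0],[0,0,0,-0.0024,0],[0,0,0,-0.0025,0],[0,0,0,-0.0025,0]]]'
```

```text
t: 21.35
eef_pos: [500.6, -28.1, 177.1]
tcp_rot: [3.141, -0.0, 1.723]
ft_force: [-0.7, 0.7, -1.1]
opening: 0.142
```

```bash
python3 -m pendant '[[[0,0,0,-0.0004,0],[0,0,0,-0.0008,0],[0,0,0,-0.0012,0],[0,0,0,-0.0016,0],[0,0,0,-0.002,0],[0,0,0,-0.0024,0],[0,0,0,-0.0028,0],[0,0,0,-0.003,0]]]'
python3 - <<'E'
from h import *
s=env.state(); d=env.read_camera("wrist"); np.save("u_wrist.npy",(d,s),allow_pickle=True)
y=np.radians(8.7); c=np.array([536.3,-22.4])
W=cloud(d,s); F=W.reshape(-1,3); L=F[:,:2]-c; X=L@[np.cos(y),np.sin(y)]; Y=L@[-np.sin(y),np.cos(y)]
z0=103.25; r=np.hypot(X,Y); a=np.degrees(np.arctan2(Y,X))%360; print(s["eef_pos"],s["ft_force"])
print("ring z by angle",[(A,round(float(np.percentile(F[m,2],75)-z0),1)) for A in range(0,360,20) for m in [(abs(a-A)<5)&(r>28)&(r<31.5)&(F[:,2]<z0+30)] if m.sum()>2])
for x in range(-44,-22,3): print(x,[round(float(np.median(F[m,2])-z0),1) for yy in(-3,0,3) for m in[(X>=x)&(X<x+3)&(Y>=yy)&(Y<yy+3)&(F[:,2]<z0+40)] if m.sum()])
E
```

```text
t: 22.15
eef_pos: [500.6, -28.1, 180.1]
tcp_rot: [3.141, -0.0, 1.723]
ft_force: [0.6, -0.4, -0.9]
opening: 0.145
[500.57905607 -28.1425019  180.07054702] [ 0.59008476 -0.35842999 -0.87994291]
ring z by angle [(0, 7.8), (20, 8.4), (40, 10.0), (60, 12.0), (80, 14.0), (100, 16.1), (120, 17.8), (140, 7.5), (160, 6.7), (180, 20.8), (320, 7.6), (340, 7.6)]
-44 [-0.9, 15.2, -0.0]
-41 [-0.8, 16.3, -0.4]
-38 [8.0, 15.6, -0.2]
-35 [15.4, 15.6, -0.2]
-32 [-0.9, 18.4, 0.2]
-29 [-0.7, 19.8, 16.4]
-26 [-0.3, -0.2, -0.4]
-23 [-0.4, -0.4, -0.6]
```

```bash
python3 -m pendant '[[[0,0,0,-0.0005,0],[0,0,0,-0.001,0],[0,0,0,-0.0015,0],[0,0,0,-0.002,0],[0,0,0,-0.002,0],[0,0,0,-0.0015,0],[0,0,0,-0.001,0],[0,0,0,-0.0005,0]]]'
python3 -m pendant '[[[0,0,0,0.0005,0],[0,0,0,0.0005,0],[0,0,-0.001,0.0005,0],[0,0,-0.002,0.0005,0],[0,0,-0.0035,0.0005,0],[0,0,-0.005,0.0005,0],[0,0,-0.0065,0.0005,0],[0,0,-0.008,0.0005,0]]]'
python3 - <<'E'
from h import *
s=env.state(); d=env.read_camera("wrist")
y=np.radians(8.7); c=np.array([536.3,-22.4])
W=cloud(d,s); F=W.reshape(-1,3); L=F[:,:2]-c; X=L@[np.cos(y),np.sin(y)]; Y=L@[-np.sin(y),np.cos(y)]
z0=103.25; r=np.hypot(X,Y); a=np.degrees(np.arctan2(Y,X))%360; print(s["eef_pos"],s["ft_force"])
print("ring z by angle",[(A,round(float(np.percentile(F[m,2],75)-z0),1)) for A in range(0,360,20) for m in [(abs(a-A)<5)&(r>28)&(r<31.5)&(F[:,2]<z0+30)] if m.sum()>2])
E
```

```text
t: 23.0
eef_pos: [500.5, -28.1, 180.5]
tcp_rot: [-3.142, -0.0, 1.723]
ft_force: [0.4, 0.3, -0.9]
opening: 0.147
t: 23.8
eef_pos: [492.5, -29.4, 180.1]
tcp_rot: [3.141, -0.0, 1.723]
ft_force: [-0.1, -0.3, -0.5]
opening: 0.151
[492.53158371 -29.37866003 180.05479877] [-0.12216906 -0.26984464 -0.45275914]
ring z by angle [(0, 7.2), (20, 8.4), (40, 9.5), (60, 11.2), (80, 12.3), (100, 13.4), (120, 14.8), (140, 7.9), (160, 6.7), (180, 16.9), (220, 13.7), (320, 7.5), (340, 7.6)]
```

```bash
python3 -m pendant '[[[0,0,-0.004,0,0],[0,0,-0.008,-0.001,0],[0,0,-0.009,-0.01,0],[0,0,-0.009,-0.02,0],[0,0,-0.009,-0.03,0],[0,0,-0.009,-0.038,0],[0,0,-0.009,-0.043,0],[0,0,-0.009,-0.045,0]]]'
python3 -c "
from h import *
plan(466.4,-276.2,205,1.242)"
```

```text
t: 24.65
eef_pos: [483.9, -30.7, 225.7]
tcp_rot: [3.141, 0.0, 1.723]
ft_force: [-0.6, -0.6, -0.2]
opening: 0.145
t 24.65 eef [483.9 -30.7 225.7] rpy [3.1407e+00 2.0000e-04 1.7228e+00] F [-0.57 -0.64 -0.19] op 0.145
shift [-0.24   -0.0545  0.0207] turn 0.4808 n>= 5
```

```bash
python3 -m pendant '[[[0,-0.03,-0.007,0,0.06],[0,-0.07,-0.016,0,0.14],[0,-0.11,-0.025,0,0.22],[0,-0.15,-0.034,0.005,0.3],[0,-0.19,-0.043,0.01,0.38],[0,-0.225,-0.051,0.018,0.45],[0,-0.24,-0.0545,0.0207,0.481],[0,-0.24,-0.0545,0.0207,0.481]]]'
python3 - <<'E'
from h import *
np.set_printoptions(precision=1,suppress=True)
s=env.state(); plan(466.4,-276.2,142,1.242)
d=env.read_camera("wrist"); W=cloud(d,s); F=W.reshape(-1,3); e=s["eef_pos"]; L=F-e
y=s["tcp_rot"][2]-np.pi/2; X=L@[np.cos(y),np.sin(y),0]; Y=L@[-np.sin(y),np.cos(y),0]
m=(abs(X)<20)&(Y>2)&(Y<20)&(L[:,2]>-11)&(L[:,2]<-3); print("flange X",X[m].min(),X[m].max(),"Y",Y[m].max())
# hole mouth in wrist view: board plane points and dark hole
b=(abs(F[:,2]-77)<2.5)&(abs(X)<40)&(abs(Y)<120); print("board",cv2.minAreaRect(F[b][:,:2].astype(np.float32)))
h=(abs(X)<16)&(abs(Y)<16)&(F[:,2]<72)&(F[:,2]>0); print("hole pts",h.sum(),X[h].min() if h.sum() else 0,X[h].max() if h.sum() else 0,Y[h].max() if h.sum() else 0)
cv2.imwrite("pics/v.png",cv2.resize(d["image"][150:310,230:410],(720,640))[:600])
E
```

```text
t: 25.45
eef_pos: [465.8, -277.5, 203.5]
tcp_rot: [-3.14, -0.0, 1.239]
ft_force: [0.4, -0.1, -0.9]
opening: 0.148
t 25.45 eef [ 465.8 -277.5  203.5] rpy [-3.1 -0.   1.2] F [ 0.4 -0.1 -0.9] op 0.148
shift [0.  0.  0.1] turn -0.0027 n>= 2
flange X -13.788537864762912 13.516404780089164 Y 14.502702796759134
board ((465.2455749511719, -279.79473876953125), (77.55402374267578, 60.153221130371094), 70.99723052978516)
hole pts 367 -11.037624464147887 11.282279420021965 10.398026900932523
```

View pics/v.png

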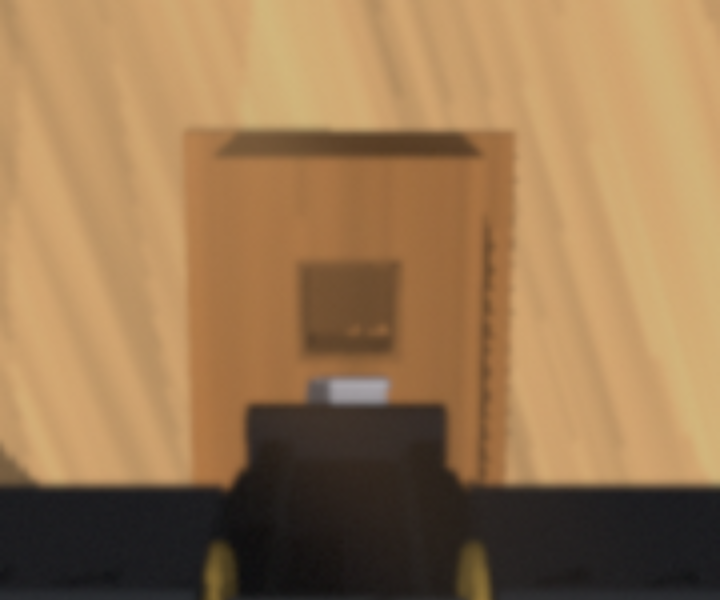

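The crop shows the empty hole at (350,308) with the pick's foot just below it at (350,390), and the two are centred on the same column. I'll check the fore-aft offset numerically.

```bash
python3 - <<'E'
from h import *
s=env.state(); d=env.read_camera("wrist"); e=s["eef_pos"]; print(e,s["tcp_rot"])
T=np.array(d["tool_from_camera"]); R=Ro.from_euler("xyz",s["tcp_rot"]).as_matrix()
g=d["image"].astype(int).sum(2)
for n,col in(("v",g[205:250,312:323].mean(1)),("u",g[222:234,295:340].mean(0))): print(n,col.astype(int).tolist())
def ray(u,v,z):
    o=R@T[:3,3]+e; q=R@T[:3,:3]@np.array([(u-d["cx"])/d["fx"],(v-d["cy"])/d["fy"],1]); p=o+q*(z-o[2])/q[2]
    l=R.T@(p-e); return p.round(1),"tool x,y",l[:2].round(1)
for z in(75,76.9):
    for v in(215.5,238.8): print(z,v,ray(317.5,v,z))
E
```

```text
[ 465.94753826 -276.23204854  203.85178679] [-3.14044476e+00 -6.81004294e-04  1.24132834e+00]
v [339, 338, 338, 337, 337, 337, 337, 337, 337, 334, 323, 296, 267, 252, 244, 241, 239, 240, 239, 239, 238, 239, 237, 237, 237, 236, 236, 244, 256, 247, 219, 206, 203, 209, 241, 279, 299, 310, 318, 366, 453, 490, 464, 445, 419]
u [356, 354, 350, 349, 347, 346, 347, 347, 338, 313, 280, 252, 238, 245, 247, 246, 243, 243, 243, 242, 240, 240, 243, 243, 241, 235, 233, 235, 237, 241, 246, 243, 234, 243, 278, 302, 326, 334, 334, 333, 331, 329, 328, 326, 323]
75 215.5 (array([ 470.5, -264.7,   75. ]), 'tool x,y', array([12.3,  0.7]))
75 238.8 (array([ 463.5, -285.3,   75. ]), 'tool x,y', array([-9.5,  0.8]))
76.9 215.5 (array([ 470.6, -264.4,   76.9]), 'tool x,y', array([12.6,  0.7]))
76.9 238.8 (array([ 463.6, -284.9,   76.9]), 'tool x,y', array([-9. ,  0.8]))
```

```bash
python3 -m pendant '[[[0,0.0008,0.0006,0.01,0],[0,0.0008,0.0006,0.025,0],[0,0.0008,0.0006,0.04,0],[0,0.0008,0.0006,0.055,0],[0,0.0008,0.0006,0.06,0],[0,0.0008,0.0006,0.06,0],[0,0.0008,0.0006,0.066,0],[0,0.0008,0.0006,0.072,0]]]'
python3 -m pendant '[[[0,0,0,0.004,0],[0,0,0,0.009,0],[0,0,0,0.014,0],[0,0,0,0.019,0],[0,0,0,0.023,0],[0,0,0,0.026,0],[0,0,0,0.026,0],[0,0,0,0.026,0]]]'
```

```text
t: 26.35
eef_pos: [467.4, -275.6, 132.5]
tcp_rot: [3.14, 0.0, 1.242]
ft_force: [0.5, -0.5, -0.3]
opening: 0.148
t: 27.15
eef_pos: [467.1, -275.7, 106.3]
tcp_rot: [3.142, -0.0, 1.242]
ft_force: [1.1, -0.2, -0.8]
opening: 0.142
```

```bash
python3 -m pendant '[[[0,-0.0002,-0.0002,0.002,0],[0,-0.0002,-0.0002,0.004,0],[0,-0.0002,-0.0002,0.006,0],[0,-0.0002,-0.0002,0.008,0],[0,-0.0002,-0.0002,0.01,0],[0,-0.0002,-0.0002,0.012,0],[0,-0.0002,-0.0002,0.014,0],[0,-0.0002,-0.0002,0.016,0]]]'
```

```text
t: 27.95
eef_pos: [466.8, -275.8, 90.1]
tcp_rot: [3.142, -0.0, 1.242]
ft_force: [-0.0, -0.6, -0.9]
opening: 0.14
```

```bash
python3 -m pendant '[[[0,0,0,0.001,0],[0,0,0,0.002,0],[0,0,0,0.003,0],[0,0,0,0.004,0],[0,0,0,0.0045,0],[0,0,0,0.005,0],[0,0,0,0.005,0],[0,0,0,0.005,0]]]'
```

```text
t: 28.75
eef_pos: [466.8, -275.8, 86.1]
tcp_rot: [3.141, 0.0, 1.242]
ft_force: [-2.8, 1.6, 10.0]
opening: 0.146
```

```bash
python3 -m pendant '[[[0,0,0,-0.0007,0],[0,0,0,-0.0007,0],[0.2,0,0,-0.0007,0],[0.3,0,0,-0.0007,0],[0.4,0,0,-0.0007,0],[0.4,0,0,-0.0007,0],[0.4,0,0,-0.0007,0],[0.4,0,0,-0.0007,0]]]'
python3 -m pendant '[[[0.4,0,0,-0.01,0],[0.4,0,0,-0.035,0],[0.4,0,0,-0.06,0],[0.4,0,0,-0.085,0],[0.4,0,0,-0.11,0],[0.4,0,0,-0.125,0],[0.4,0,0,-0.125,0],[0.4,0,0,-0.125,0]]]'
python3 - <<'E'
from h import *
np.set_printoptions(precision=1,suppress=True)
s=env.state(); d=env.read_camera("wrist"); W=cloud(d,s); F=W.reshape(-1,3); F=F[~np.isnan(F[:,0])]
n=np.hypot(*(F[:,:2]-[466.6,-275.6]).T)
for lo,hi,r in((118,135,14),(79,88,22)):
    Q=F[(F[:,2]>lo)&(F[:,2]<hi)&(n<r)]
    print(len(Q),np.median(Q[:,2]) if len(Q) else 0,cv2.minAreaRect(Q[:,:2].astype(np.float32)) if len(Q) else 0)
Q=F[(abs(F[:,2]-77)<3)&(n<100)&(n>25)];print("board",np.median(Q[:,2]))
d=env.read_camera("side"); W=cloud(d); F=W.reshape(-1,3); F=F[~np.isnan(F[:,0])]; n=np.hypot(*(F[:,:2]-[466.6,-275.6]).T); Q=F[(F[:,2]>90)&(F[:,2]<140)&(n<20)]; print("side grip",len(Q),Q.min(0),Q.max(0))
plan(500,-24,215,1.5708+0.15)
E
```

```text
t: 29.55
eef_pos: [466.8, -275.8, 86.0]
tcp_rot: [-3.142, -0.0, 1.242]
ft_force: [-0.1, -0.2, 0.8]
opening: 0.4
t: 30.35
eef_pos: [466.6, -275.6, 211.0]
tcp_rot: [3.141, 0.0, 1.242]
ft_force: [0.3, 0.3, 0.5]
opening: 0.397
352 126.75914559315235 ((466.6392822265625, -275.43658447265625), (14.186544418334961, 13.587214469909668), 71.20852661132812)
542 80.88391164297026 ((466.8943176269531, -275.7257385253906), (28.44044303894043, 27.490766525268555), 70.59599304199219)
board 76.92090068290523
side grip 218 [ 458.6 -283.7   90.5] [ 475.6 -266.5  127.7]
t 30.45 eef [ 466.5 -275.5  210.2] rpy [-3.1 -0.   1.2] F [0.1 1.1 0.6] op 0.398
shift [ 0.2 -0.  -0. ] turn -0.4790 n>= 6
```

```bash
python3 -c "
from h import *
np.set_printoptions(precision=4,suppress=True)
plan(504,-16,210,1.7226)"
python3 -m pendant '[[[0.4,0.035,-0.007,0,-0.07],[0.4,0.075,-0.015,0,-0.15],[0.4,0.115,-0.023,0,-0.23],[0.4,0.155,-0.031,0,-0.31],[0.4,0.195,-0.039,0,-0.39],[0.4,0.235,-0.046,0,-0.45],[0.4,0.257,-0.048,0,-0.481],[0.4,0.257,-0.048,0,-0.481]]]'
cat > ring.py <<'E'
from h import *
np.set_printoptions(precision=1,suppress=True)
y=np.radians(8.7); c=np.array([536.3,-22.4])
def look(nm):
    s=env.state(); d=env.read_camera("wrist"); np.save(nm+".npy",(d,s),allow_pickle=True)
    W=cloud(d,s); F=W.reshape(-1,3); L=F[:,:2]-c; X=L@[np.cos(y),np.sin(y)]; Y=L@[-np.sin(y),np.cos(y)]
    z0=103.25; Z=F[:,2]-z0; r=np.hypot(X,Y); a=np.degrees(np.arctan2(Y,X))%360
    print(s["eef_pos"],s["tcp_rot"])
    print("ring z",[(A,round(float(np.percentile(Z[m],80)),1),round(float(r[m][Z[m]>np.percentile(Z[m],60)].mean()),1)) for A in range(0,360,20) for m in [(abs(a-A)<5)&(r>26)&(r<34)&(Z<30)] if m.sum()>2])
    m=(Z>13)&(Z<22)&(r<45)&(abs(a-180)<18); print("lug",m.sum(),"X",np.percentile(X[m],[2,50,98]),"Y",np.percentile(Y[m],[2,50,98]),"Z",np.percentile(Z[m],[5,50,95]))
    print("outside heights", [(x,np.round(np.nanmax(Z[k]),1)) for x in range(-75,-45,4) for k in[(X>=x)&(X<x+4)&(abs(Y-5)<12)&(Z<30)] if k.sum()])
    v,u=np.where(((r<50)&(Z<25)&(Z>-5)).reshape(480,640)); print(u.min(),u.max(),v.min(),v.max())
    I=d["image"][max(v.min()-5,0):v.max()+5,u.min()-5:u.max()+5]; k=min(800/I.shape[1],600/I.shape[0]); cv2.imwrite("pics/%s.png"%nm,cv2.resize(I,None,fx=k,fy=k,interpolation=cv2.INTER_CUBIC))
E
python3 -c "
from ring import *
look('ring1')"
```

```text
t 30.45 eef [ 466.5 -275.5  210.2] rpy [-3.1403 -0.0005  1.2418] F [0.08 1.15 0.59] op 0.398
shift [ 0.2577 -0.0483  0.0004] turn -0.4808 n>= 6
t: 31.25
eef_pos: [504.4, -14.8, 210.2]
tcp_rot: [-3.14, -0.001, 1.727]
ft_force: [-0.4, -1.0, 0.6]
opening: 0.4
[504.4 -14.8 210.2] [-3.1 -0.   1.7]
ring z [(0, 7.2, 29.8), (20, 8.2, 29.4), (40, 9.3, 29.0), (60, 10.9, 28.8), (80, 12.4, 28.8), (100, 13.9, 28.6), (120, 14.8, 28.4), (140, 8.2, 30.0), (160, 7.2, 30.9), (180, 16.9, 29.0), (200, 16.0, 29.6), (220, 14.8, 30.3), (240, 13.2, 30.7), (260, 11.0, 31.1), (320, 7.5, 30.8), (340, 7.2, 30.5)]
lug 132 X [-31.7 -28.8 -25.9] Y [-8.7 -1.5  4.7] Z [14.5 16.2 17.5]
outside heights [(-75, np.float64(-14.3)), (-71, np.float64(-14.5)), (-67, np.float64(-14.4)), (-63, np.float64(-14.7)), (-59, np.float64(-14.4)), (-55, np.float64(-14.2)), (-51, np.float64(0.4)), (-47, np.float64(7.8))]
296 408 192 299
```

View pics/ring1.png

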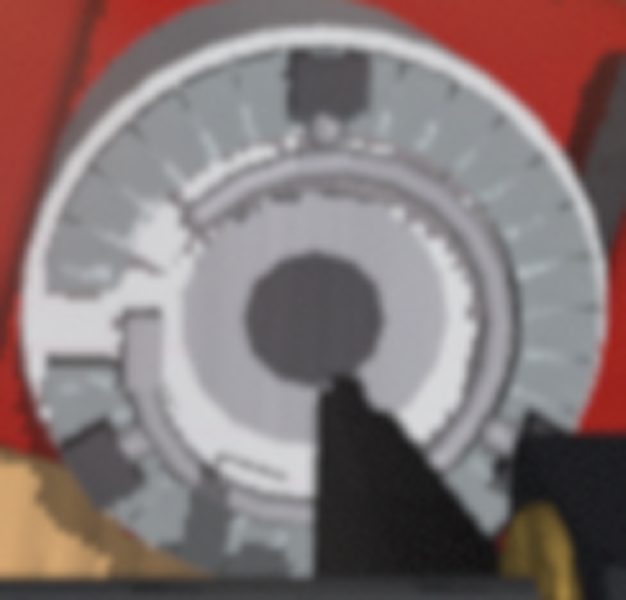

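The picture shows the ring resting up on the noses, with the lug at (140,345) and the free end at (200,215). The lug centre is at about (-28.8,-1.5) in the housing frame, with its top about 17 mm over the floor. I'll grip the lug radially, offset towards the gap.

```bash
python3 -c "
from h import *
np.set_printoptions(precision=4,suppress=True)
plan(507.2,-22.8,111.2,1.7226)"
```

```text
t 31.30 eef [504.2 -16.1 210.2] rpy [-3.1402 -0.0005  1.7249] F [ 0.4  -0.83  0.68] op 0.400
shift [-0.0072  0.002   0.099 ] turn 0.0023 n>= 2
```

```bash
python3 -m pendant '[[[0.4,-0.004,0.001,0.015,0.002],[0.4,-0.0072,0.002,0.035,0.002],[0.4,-0.0072,0.002,0.055,0.002],[0.4,-0.0072,0.002,0.07,0.002],[0.4,-0.0072,0.002,0.08,0.002],[0.4,-0.0072,0.002,0.085,0.002],[0.4,-0.0072,0.002,0.085,0.002],[0.4,-0.0072,0.002,0.085,0.002]]]'
python3 -m pendant '[[[0.4,0,0,0.002,0],[0.4,0,0,0.004,0],[0.4,0,0,0.006,0],[0.4,0,0,0.008,0],[0.4,0,0,0.01,0],[0.4,0,0,0.012,0],[0.4,0,0,0.0135,0],[0.4,0,0,0.0135,0]]]'
python3 -c "
from h import *
np.set_printoptions(precision=4,suppress=True)
plan(507.2,-22.8,111.2,1.7226)"
```

```text
t: 32.1
eef_pos: [507.7, -24.1, 126.5]
tcp_rot: [3.141, 0.0, 1.721]
ft_force: [-0.0, -0.5, 0.1]
opening: 0.401
t: 32.9
eef_pos: [507.4, -23.8, 112.3]
tcp_rot: [-3.141, -0.0, 1.721]
ft_force: [-0.1, -0.0, 0.1]
opening: 0.399
t 32.90 eef [507.4 -23.8 112.3] rpy [-3.1413 -0.0002  1.7208] F [-0.14 -0.01  0.14] op 0.399
shift [ 0.0011 -0.0001  0.0011] turn -0.0018 n>= 1
```

Now I'll lower the last bit and close.

```bash
python3 -m pendant '[[[0.4,0.001,0,0.0005,0],[0.4,0.001,0,0.001,0],[0.25,0.001,0,0.001,0],[0.1,0.001,0,0.001,0],[0,0.001,0,0.001,0],[0,0.001,0,0.001,0],[0,0.001,0,0.001,0],[0,0.001,0,0.001,0]]]'
```

```text
t: 33.7
eef_pos: [507.3, -22.9, 111.5]
tcp_rot: [-3.141, -0.0, 1.721]
ft_force: [-0.1, -0.2, -0.8]
opening: 0.053
```

```bash
python3 -m pendant '[[[0,0,0,0,0],[0,0,0,-0.001,0],[0,0,0,-0.003,0],[0,0,0,-0.005,0],[0,0,0,-0.007,0],[0,0,0,-0.009,0],[0,0,0,-0.011,0],[0,0,0,-0.012,0]]]'
```

```text
t: 34.5
eef_pos: [507.8, -23.0, 123.9]
tcp_rot: [3.14, 0.0, 1.721]
ft_force: [-0.0, -0.3, -0.1]
opening: 0.057
```

```bash
python3 -m pendant '[[[0,0,0,-0.002,0],[0,0,0,-0.004,0],[0,0,0,-0.006,0],[0,0,0,-0.009,0],[0,0,0,-0.012,0],[0,0,0,-0.015,0],[0,0,0,-0.018,0],[0,0,0,-0.02,0]]]'
```

```text
t: 35.3
eef_pos: [507.4, -22.9, 143.9]
tcp_rot: [3.141, 0.0, 1.721]
ft_force: [0.0, -0.1, -1.5]
opening: 0.053
```

Opening still reads about 5 mm, so something is held. I'll raise it and look.

```bash
python3 -m pendant '[[[0,0,0,-0.005,0],[0,0,0,-0.015,0],[0,0,0,-0.03,0],[0,0,0,-0.045,0],[0,0,0,-0.06,0],[0,0,0,-0.075,0],[0,0,0,-0.08,0],[0,0,0,-0.08,0]]]'
python3 - <<'E'
from h import *
s=env.state(); a=env.read_camera("side"); b=env.read_camera("wrist"); np.save("held.npy",(a,b,s),allow_pickle=True)
I=cv2.resize(a["image"][150:310,240:400],(400,400),interpolation=cv2.INTER_CUBIC); J=cv2.resize(b["image"][180:340,240:400],(400,400),interpolation=cv2.INTER_CUBIC)
cv2.imwrite("pics/held.png",np.hstack([I,J])); plan(480,265,225,1.7226); print(s["moment"])
E
```

```text
t: 36.1
eef_pos: [507.5, -22.9, 224.3]
tcp_rot: [3.14, 0.0, 1.721]
ft_force: [-0.6, -0.4, -0.7]
opening: 0.056
t 36.20 eef [507.1 -22.8 223.2] rpy [-3.1412e+00 -2.0000e-04  1.7208e+00] F [ 0.89 -0.4  -0.6 ] op 0.051
shift [ 0.2887  0.0162 -0.0018] turn -0.0018 n>= 6
[-0.04420871  0.02532872 -0.0185323 ]
```

View pics/held.png

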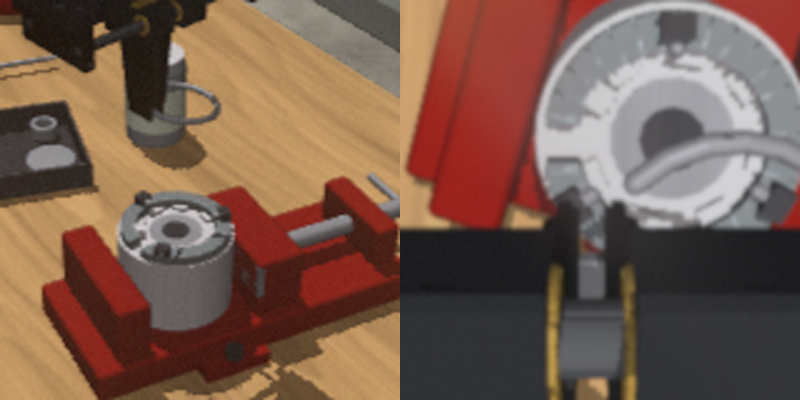

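The side crop shows the housing empty and the ring held level by its lug at (185,100), extending away from the fingers. The wrist crop agrees, with ring wire at (720,150). Next I'll measure its centre in the tool frame and the tray pose.

```bash
python3 - <<'E'
from h import *
from scipy.optimize import least_squares
np.set_printoptions(precision=1,suppress=True)
a,b,s=np.load("held.npy",allow_pickle=True); R=Ro.from_euler("xyz",s["tcp_rot"]).as_matrix()
for n,d in(("side",a),("wrist",b)):
    W=cloud(d,s if n=="wrist" else None); T=(W.reshape(-1,3)-s["eef_pos"])@R
    m=(T[:,1]>10)&(T[:,1]<75)&(abs(T[:,0])<45)&(T[:,2]>-40)&(T[:,2]<45); Q=T[m]
    print(n,len(Q),Q.min(0),Q.max(0))
    f=least_squares(lambda p:np.hypot(Q[:,0]-p[0],Q[:,1]-p[1])-30,[-5,29],loss="soft_l1"); print(" centre tool x,y",f.x,"rms",np.sqrt(np.mean(f.fun**2)))
    A=np.c_[Q[:,:2],np.ones(len(Q))]; k=np.linalg.lstsq(A,Q[:,2],rcond=None)[0]; print(" z=%.3fx+%.3fy+%.1f"%tuple(k)," z at centre %.1f, far end %.1f"%(k[0]*f.x[0]+k[1]*f.x[1]+k[2],k[1]*62+k[2]-5*k[0]))
tray=np.array([518.06,284.9]); h=np.radians(-18.1); ex=np.array([np.cos(h),np.sin(h)]); ey=np.array([-np.sin(h),np.cos(h)])
# check bearing/spacer in side view
W=cloud(a); F=W.reshape(-1,3); L=F[:,:2]-tray; X=L@ex; Y=L@ey
for nm,lo,hi in(("floor",1,8),("top",12,22),("wall",25,31)):
    m=(F[:,2]>lo)&(F[:,2]<hi)&(abs(X)<110)&(abs(Y)<85); print(nm,m.sum(),"X",np.percentile(X[m],[2,50,98]),"Y",np.percentile(Y[m],[2,50,98]))
E
```

```text
side 113 [-37.7  10.  -39.8] [22.1 60.8  5.3]
 centre tool x,y [-5.5 28.8] rms 3.1748703135051293
 z=-0.148x+0.346y+-17.3  z at centre -6.6, far end 4.8
wrist 1107 [-4.9 10.4 -9. ] [27.4 60.7  2.9]
 centre tool x,y [-4.9 28.8] rms 1.4135972521322075
 z=-0.034x+0.144y+-7.8  z at centre -3.5, far end 1.2
floor 1656 X [-106.4  -19.   105.8] Y [-82.4   3.   65.1]
top 633 X [-82.6  36.8  87.1] Y [-66.9 -24.4  65.4]
wall 340 X [-88.5   2.9  90. ] Y [-66.8 -23.2  65.7]
```

```bash
python3 -c "
from h import *
np.set_printoptions(precision=4,suppress=True)
plan(475.1,304.2,224,1.2549)"
python3 -m pendant '[[[0,0.03,0.001,0,0.05],[0,0.07,0.003,0,0.11],[0,0.115,0.006,0,0.18],[0,0.16,0.008,0,0.25],[0,0.205,0.011,0,0.32],[0,0.25,0.013,0,0.38],[0,0.29,0.015,0,0.43],[0,0.32,0.016,0,0.466]]]'
python3 -c "
from h import *
np.set_printoptions(precision=4,suppress=True)
plan(475.1,304.2,60,1.2549)"
```

```text
t 36.20 eef [507.1 -22.8 223.2] rpy [-3.1412 -0.0002  1.7208] F [ 0.89 -0.4  -0.6 ] op 0.051
shift [ 0.3281  0.0172 -0.0007] turn 0.4659 n>= 7
t: 37.0
eef_pos: [474.5, 298.2, 222.6]
tcp_rot: [-3.141, 0.001, 1.254]
ft_force: [1.0, -1.0, 0.4]
opening: 0.056
t 37.00 eef [474.5 298.2 222.6] rpy [-3.1405  0.0007  1.254 ] F [ 1.   -1.02  0.44] op 0.056
shift [ 0.0061 -0.0011  0.1626] turn -0.0009 n>= 4
```

```bash
python3 -m pendant '[[[0,0.005,-0.0015,0.015,0],[0,0.0078,-0.0026,0.045,0],[0,0.0078,-0.0026,0.08,0],[0,0.0078,-0.0026,0.115,0],[0,0.0078,-0.0026,0.145,0],[0,0.0078,-0.0026,0.16,0],[0,0.0078,-0.0026,0.163,0],[0,0.0078,-0.0026,0.163,0]]]'
python3 -m pendant '[[[0,0,0,0.005,0],[0,0,0,0.015,0],[0,0,0,0.025,0],[0,0,0,0.032,0],[0,0,0,0.037,0],[0,0,0,0.04,0],[0,0,0,0.04,0],[0,0,0,0.04,0]]]'
python3 -c "
from h import *
np.set_printoptions(precision=4,suppress=True)
plan(475.1,304.2,11,1.2549)"
```

```text
t: 37.8
eef_pos: [475.1, 304.1, 60.0]
tcp_rot: [-3.141, 0.001, 1.255]
ft_force: [0.2, 1.1, -0.1]
opening: 0.052
t: 38.6
eef_pos: [475.4, 304.2, 20.7]
tcp_rot: [3.141, -0.0, 1.255]
ft_force: [-0.2, 0.5, -0.7]
opening: 0.056
t 38.60 eef [475.4 304.2  20.7] rpy [ 3.1415 -0.0002  1.2548] F [-0.24  0.51 -0.69] op 0.056
shift [-0.0001 -0.0003  0.0097] turn -0.0001 n>= 1
```

```bash
python3 -m pendant '[[[0,0,0,0.002,0],[0,0,0,0.004,0],[0,0,0,0.006,0],[0,0,0,0.008,0],[0,0,0,0.009,0],[0,0,0,0.0095,0],[0,0,0,0.0095,0],[0,0,0,0.0095,0]]]'
python3 -m pendant '[[[0.06,0,0,0,0],[0.09,0,0,0,0],[0.12,0,0,0,0],[0.15,0,0,0,0],[0.17,0,0,0,0],[0.17,0,0,0,0],[0.17,0,0,0,0],[0.17,0,0,0,0]]]'
```

```text
t: 39.4
eef_pos: [475.3, 304.2, 11.1]
tcp_rot: [3.142, -0.0, 1.255]
ft_force: [0.3, 0.1, -0.7]
opening: 0.055
t: 40.2
eef_pos: [475.3, 304.2, 11.1]
tcp_rot: [3.142, -0.0, 1.255]
ft_force: [0.1, 0.5, -0.0]
opening: 0.169
```

```bash
python3 -m pendant '[[[0.17,0,0,-0.003,0],[0.17,0,0,-0.008,0],[0.17,0,0,-0.02,0],[0.17,0,0,-0.045,0],[0.17,0,0,-0.08,0],[0.17,0,0,-0.12,0],[0.17,0,0,-0.16,0],[0.17,0,0,-0.18,0]]]'
python3 - <<'E'
from h import *
from scipy.optimize import least_squares
np.set_printoptions(precision=1,suppress=True)
env.read_camera("wrist"); s=env.state(); b=env.read_camera("wrist"); a=env.read_camera("side"); print(s["t"],s["eef_pos"],s["opening"])
tray=np.array([518.06,284.9]); h=np.radians(-18.1); ex=np.array([np.cos(h),np.sin(h)]); ey=np.array([-np.sin(h),np.cos(h)])
for n,d in(("wrist",b),("side",a)):
    F=cloud(d,s).reshape(-1,3); L=F[:,:2]-tray; X=L@ex; Y=L@ey; z0=np.nanmedian(F[(abs(X+18)<12)&(abs(Y)<12)&(F[:,2]<20),2])
    m=(abs(Y)<50)&(X>-70)&(X<20)&(F[:,2]>z0+2.8)&(F[:,2]<30); f=least_squares(lambda p:np.hypot(X[m]-p[0],Y[m]-p[1])-30,[-18,0],loss="soft_l1")
    print(n,m.sum(),"tray floor",z0,"ring centre local",f.x,"rms",np.sqrt(np.mean(f.fun**2)),"Z",np.percentile(F[m,2],[5,50,95]))
F=cloud(a).reshape(-1,3); F=F[~np.isnan(F[:,0])]; n=np.hypot(*(F[:,:2]-[466.6,-275.6]).T); Q=F[(F[:,2]>90)&(F[:,2]<140)&(n<20)]; print("pick grip",len(Q),Q.min(0),Q.max(0))
I=cv2.resize(b["image"][120:330,180:460],(400,300)); J=cv2.resize(a["image"][170:430,180:420],(277,300)); cv2.imwrite("pics/end.png",np.hstack([I,J]))
E
```

```text
t: 41.0
eef_pos: [475.9, 304.5, 195.6]
tcp_rot: [3.138, -0.004, 1.255]
ft_force: [0.3, 0.8, 0.2]
opening: 0.173
41.05 [476.5 304.9 197.5] 0.17270633812677225
wrist 676 tray floor 5.968938414481002 ring centre local [-18.4   0.1] rms 1.4192542438889924 Z [ 9.1 10.4 11.8]
side 95 tray floor 5.2804883449881785 ring centre local [-17.9  -0.6] rms 5.68337812571574 Z [ 8.2  9.7 12.1]
pick grip 220 [ 458.3 -284.1   90. ] [ 476.1 -266.4  128.3]
```

View pics/end.png

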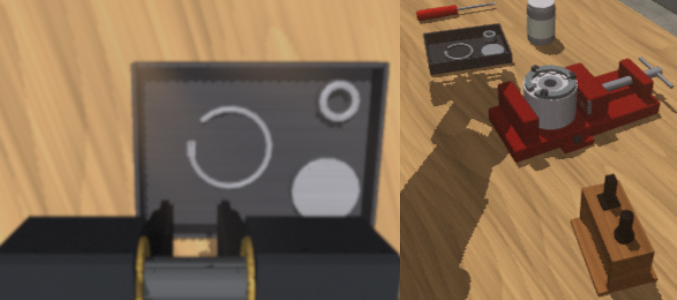

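The ring lies flat in the tray at (230,147), clear of the sleeve and the bearing. In the side crop the pick stands in the rack at (610,190) and the housing is empty. Handing in.

```bash
python3 -c "
from cell import env
print(env.job_done())"
```

```text
the job is handed in; nothing more can be done
None
```

I lifted the ring end out with the pick, put the pick back in its own hole, then placed the ring in the tray and handed the job in at about 41 s of the 64 s. No verdict was reported, so success rests on my own readings.

- **Pick on housing and ring:** feeling for the slot floor gave about 6 N. While lifting, the wrist read only about 2 N above rest, less than the 5 to 12 N you gave. Forces were only read at the end of each 0.8 s call, so a short peak inside one could have gone unseen. The depth images showed the ring end rising about 13 mm on the pick. It then stayed up about 9 mm on the noses once the pick was drawn out, less than the lift suggested but still free.
- **Pick back in the rack:** it seated with about 10 N, roughly 1 mm higher in the hand than when I took it, so it may have slipped slightly in the grip. After release its top measured 126.8 mm, against 126.7 mm at the start, and it sat within about 1 mm of where it began.
- **Ring in the tray:** the wrist camera puts its centre at tray-local (-18, 0) mm, lying flat. The side camera agrees within 1 mm, though its circle fit is poor (5.7 mm rms, against 1.4 mm for the wrist).
- **Left clear:** the gripper was empty and raised clear of the bench. The housing was empty. I did not measure the other objects, but the last pictures show nothing moved.

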